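# Load the curing hood and hold its flap at the pointer

## Robot

A 6-joint arm with a two-finger parallel gripper is mounted at the origin on the work surface. World frame = base frame: x ahead of the robot, y to its left, z up, the work surface at z = 0. Lengths are in m, angles in rad, forces in N, time in s.
With the tool pointing down it reaches from about 0.35 to 0.975 m from the base axis. Payload 4.9 kg.
Tool frame: the origin (TCP) lies at the very end of the fingers, on their centre line; the grasp point (between the pads) lies 19 mm behind it; y points along the fingers, z is the direction in which the jaws open and shut, and the axes are right-handed (so a half turn about y gives the same grasp; the last joint's range is limited). The gripper opens to 85 mm and grips with 20 to 120 N. Pads are 22 mm wide; open, the fingers measure 114 mm over their backs; the gripper's body (76 mm by 85 mm) begins 54 mm behind the grasp point. The pads swing forward as they close: fully open they stand 13 mm farther back than shut.
Start: joints at [-0.119, 0.053, 1.613, -0, 1.476, -0.119], TCP at [0.625, 0, 0.231] pointing down, gripper open.
Joint ranges: [-3.01, 3.01], [-1.01, 2.22], [0.06, 2.58], [-1.02, 4.17], [0.09, 2.62], [-3.14, 3.14]. Speed limits (rad/s): [2.57, 2.57, 3.14, 3.14, 3.14, 3.14].

## Interface

Orientations are given as a rotation vector (axis times angle).
In Python, from station import ctrl gives the robot as it stands.
- The arm moves only by the tool arm_command, never from a script. Its argument "steps" is a list of rows, each a list of 3 entries, a list of its own where there are three numbers: the shift along the tool's x, y, z in m, then the turn, a rotation vector about the tool's x, y, z in degrees, then the opening, from 0 (shut) to 1 (fully open). In form: [[[dx, dy, dz], [ax, ay, az], gripper], ...]. A call has 1 to 5 rows; each row is the pose to reach, as a shift and turn from the pose measured when the call began, along the tool's axes at that moment; what a row does not reach only later rows make up. A row lasts 1/10 s, in which the tool goes at most 50 mm and 8.59 degrees, less where a joint would pass 70% of its speed; a pose out of reach is approached as far as the arm can. A call with a gripper value outside its range is refused whole. The fingers move at their own pace and stop on an object; "force" is the grip in N (left out, the last holds). Time passes only in rows, so rows that repeat a pose let the fingers close. It gives the time, the measured TCP pose, the force and the opening at its end, in the units of the state.
- ctrl.get_obs(): the state, without advancing time (a new reading comes with each control period).
- ctrl.get_image(name): name is "scene" or "side" or "wrist"; returns a dict with "img" (420x560x3 uint8, red, green, blue), "camera_matrix" (3x3 intrinsics, pixels), "world_from_camera" (4x4, takes a point from camera to world coordinates). Camera axes: x right, y up, looking along -z (the intrinsics and any distortion apply to the point x, -y, -z); pixel columns grow to the right and rows downward; lengths in m; the calibration is good to about 2 mm. A picture is of the moment at which its call begins. There is no depth.
- ctrl.finish_job(): hands the job in, once; it reports no verdict.
Trained networks look in a picture, given as the dict that the camera call returned (one of the last four; its "shot" number tells which), for a name from the list of things; names that differ only in an ending like _2 or _b are one class to them, and where a whole thing is asked for, a point or a joint stands for the part that bears it (a point fixed in the world has none). Each returns a list of dicts, best first, with "confidence" (0 to 1); they miss things now and then, are a little off and sometimes report something else, mostly with a low value. They report only what shows in the picture. A call takes as long as a camera call. They do not tell look-alikes from the thing itself.
- ctrl.boxes_of(picture, name): "position" ([row, column] in pixels, amid what is visible of it).
The state is a dict: "t": time; "q": joint angles; "dq": joint speeds; "effort": joint torques, N m; "tool_pos": TCP position; "tool_rot": TCP orientation; "contact_force": force on the tool from outside, world axes, zero at the start; "wrist_torque": the same for the moment, N m; "opening": finger opening in m.
Only numpy, scipy, OpenCV 4.12 (cv2) and the standard library are available. Lean on these libraries where they do the work, as an engineer would, in place of code of your own. Each camera call takes 0.05 s, during which the arm holds its last target.

## Task

Take the tray that carries the linocut block by its yellow post and slide it into the white curing hood until its blue front panel sits flat against the hood, with the block still lying in the tray. Then lift the amber flap on top of the hood by its black bar until it lines up with the red pointer, and finish while holding it there with the gripper: the flap falls shut if let go. Do not shift the pointer or disturb the other things on the bench.

Things in the scene. Friction and masses are not known exactly. Their poses are not given: they have to be found in the camera images.
- hood_mouth (a point): Middle of the foot of the curing hood's tray opening (152 wide, 85 high, 174 deep), at bench level in its outer grey face. Axes: x away from the robot, y out of the opening (to the robot's left, within 0.2 rad), z up. The hood is a fixed white box, 200 (x) x 180 (y) x 115 tall, walls 6, no floor: the tray slides in along -y on the bench. Hood centre: y = -90.
- tray_grip (a point): On the axis of the tray's yellow upright grip post (26 in x, 16 in y, from 10 to 107 above the bench), 85 above the bench. Axes are the tray's: y points from tub to post, z up. Tub centre at y = -151, tub's leading end at -231. Loose on the bench, 0.45 kg without the block. Fully home, this point is at x = 0, y = 71 from hood_mouth.
- tray_panel (a point): Middle of the foot of the inner (tub) face of the tray's blue front panel, 176 wide, 6 thick, up to 85 high, which lies 71 behind the post's axis; same axes as tray_grip. The panel is wider than the opening and stops the tray: home, it lies flat on the hood's grey face, on hood_mouth. The aluminium tub, 136 (x) x 160 (y) x 24 high, has 8 play either side in the opening.
- block_center (a point): Linocut block (wood with blue lino, yellow cuts), 100 x 120 x 22, loose in the tray's tub, which has 128 x 152 inside; this is the block's centre. About 0.18 kg.
- flap (a joint): Angle (rad) of the hood's flap: clear amber panel with aluminium rim, 195 x 180 x 5, about 0.4 kg, covering the hood's top. 0 = shut (level), growing as the edge nearest the robot swings up; limit 1.5. It turns freely and falls shut when let go.
- flap_bar (a point): Middle of the flap's black handle bar: 12 diameter, 90 free length along the hood's y, on two feet, 36 clear above the flap near its edge. In the flap's own axes (those of the hood when shut, turning with the flap) it lies 175 from the hinge line along -x and 45 above it.
- flap_hinge (a point): Point on the flap's hinge line, in the middle of its length: on the hood's far (+x) top edge, 118 above the bench. The line runs along the hood's y. Axes are the hood's.
- pointer (a joint): Angle (rad) of the red pointer that marks the wanted flap angle, set somewhere between 0.5 and 0.9; same hinge line, zero and direction as the flap, so flap angle = pointer angle when they line up. Stiff: it stays where it is unless knocked.
- pointer_tip (a point): Tip of the red pointer: thin flat arm 4 thick, 7 wide, reaching 195 from the hinge line, 112 to the -y side of the hood's middle (22 beyond the hood's side), beside a steel arc with black ticks. Its x axis runs along the pointer from tip to hinge.
- ink_bottle: Bystander: black plastic ink bottle, 60 diameter x 170 tall; origin at the centre of its underside.
- red_can: Bystander: red can, 64 diameter x 130 tall; origin at the centre of its underside.
- ink_tin: Bystander: steel ink tin with yellow lid, 80 diameter x 50 tall; origin at the centre of its underside.
- green_tin: Bystander: steel ink tin with green lid, 72 diameter x 60 tall; origin at the centre of its underside.
- palette_knife: Bystander: palette knife (spatula) lying flat, 220 long; origin under its middle.
- brayer: Bystander: small hand roller lying on the bench: black rubber roll 38 diameter x 100, wooden handle, 170 long overall, up to 40 high; origin on the bench near the roller yoke.
Mind the look-alikes: they are no part of the job. Leave any green look-alike of the part that bears block_center alone.

How it is judged:
By the outcome, as a careful person would: the job done as asked, in the order asked, and still so for the second after the job is handed in, while the arm keeps its last pose, push and grip.
It also fails if it takes over 54 s, if anything falls off the work surface, if the arm or the gripper's body presses on something with over 40 N, if the wrist force passes 120 N, or if a joint passes its speed limit or range.

## Working session

There is one attempt and no reset: what is moved stays moved. The work goes in short steps, Python scripts to look and compute and a tool call to move; the robot and the scene stay as the last step left them, time stands still between calls to the robot, and variables do not carry over. Pictures are saved under pics/ and viewed, and the job is handed in when it is done.

Besides the shell and the picture viewer there is one more tool, called after "Emit:" by a JSON object that holds its "method" and its "body", one argument or row to a line. arm_command: Moves the arm, as the interface text tells. Its arguments: {"type":"object","properties":{"steps":{"type":"array"},"force":{"type":"number"}},"required":["steps"]}

```bash
mkdir -p pics; ls
cat > h.py <<'E'
import numpy as np, cv2
from station import ctrl
from scipy.spatial.transform import Rotation as R
def snap(n,fn):
    p=ctrl.get_image(n); cv2.imwrite(f'pics/{fn}.png',cv2.cvtColor(p['img'],cv2.COLOR_RGB2BGR)); 
    np.savez(f'pics/{fn}.npz',K=p['camera_matrix'],T=p['world_from_camera']); return p
def load(fn):
    d=np.load(f'pics/{fn}.npz'); return d['K'],d['T']
def ray(KT,row,col):
    K,T=KT; v=np.linalg.solve(K,[col,row,1.]); d=T[:3,:3]@np.array([v[0],-v[1],-v[2]]); return T[:3,3],d/np.linalg.norm(d)
def onz(KT,row,col,z):
    o,d=ray(KT,row,col); return o+d*(z-o[2])/d[2]
def tri(*obs):
    A=np.zeros((3,3));b=np.zeros(3)
    for KT,r,c in obs:
        o,d=ray(KT,r,c);P=np.eye(3)-np.outer(d,d);A+=P;b+=P@o
    x=np.linalg.solve(A,b)
    res=[np.linalg.norm((np.eye(3)-np.outer(ray(*k)[1],ray(*k)[1]))@(x-ray(*k)[0])) for k in obs]
    return x,res
def proj(KT,p):
    K,T=KT; c=T[:3,:3].T@(np.array(p)-T[:3,3]); u=K@np.array([c[0],-c[1],-c[2]]); return u[1]/u[2],u[0]/u[2]
E
python3 - <<'E'
from h import *
print(ctrl.get_obs())
for n in ['scene','side','wrist']:
    p=snap(n,n+'0'); print(n,p['camera_matrix'],p['world_from_camera'].round(3))
    for t in ['tray_grip','block_center','flap_bar','pointer_tip']:
        print(t,[(np.round(b['position']),round(b['confidence'],2)) for b in ctrl.boxes_of(p,t)])
E
```

```text
pics
{'t': 0.0, 'q': array([-1.18964145e-01,  5.33812345e-02,  1.61431363e+00,  3.08885970e-05,
        1.47603857e+00, -1.19045640e-01]), 'dq': array([ 0.00038126,  0.00038157,  0.00086028,  0.00187891, -0.00122533,
       -0.00183256]), 'effort': array([ 2.70554956e-04, -3.93670499e+01, -3.70175600e+01, -1.62778279e-04,
        6.93513779e-03, -6.06393527e-06]), 'tool_pos': array([6.24358615e-01, 1.08145232e-04, 2.30036207e-01]), 'tool_rot': array([-1.21058943,  1.21083876, -1.20792804]), 'contact_force': array([-0.28127729, -0.46966744,  0.86250289]), 'wrist_torque': array([ 0.03651342,  0.00047988, -0.07260712]), 'opening': 0.08545545778956427}
scene [[465.06477968   0.         290.10953943]
 [  0.         465.06477968 213.44065704]
 [  0.           0.           1.        ]] [[-0.453 -0.613  0.647  1.403]
 [ 0.892 -0.322  0.319  0.451]
 [ 0.013  0.722  0.692  1.039]
 [ 0.     0.     0.     1.   ]]
tray_grip [(array([253., 367.]), 0.58)]
block_center [(array([309., 404.]), 0.97), (array([210., 399.]), 0.72)]
flap_bar [(array([190., 232.]), 0.89), (array([244., 344.]), 0.29)]
point
[... 212 characters left out ...]
17 -0.826 -1.036]
 [ 0.024  0.851  0.525  0.793]
 [ 0.     0.     0.     1.   ]]
tray_grip [(array([192., 249.]), 0.56)]
block_center [(array([209., 253.]), 0.97), (array([205., 186.]), 0.85), (array([180., 277.]), 0.6), (array([244., 285.]), 0.38)]
flap_bar [(array([244., 284.]), 0.71)]
pointer_tip [(array([244., 321.]), 0.79)]
wrist [[338.51207997   0.         283.32078473]
 [  0.         338.51207997 209.46487742]
 [  0.           0.           1.        ]] [[ 1.     0.001  0.002  0.626]
 [-0.001  0.963  0.268  0.068]
 [-0.002 -0.268  0.963  0.374]
 [ 0.     0.     0.     1.   ]]
tray_grip []
block_center []
flap_bar [(array([326., 214.]), 0.77), (array([ 33., 159.]), 0.27)]
pointer_tip []
```

View pics/scene0.png

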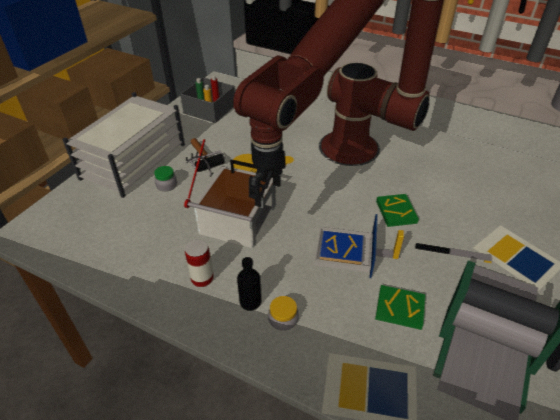

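View pics/side0.png

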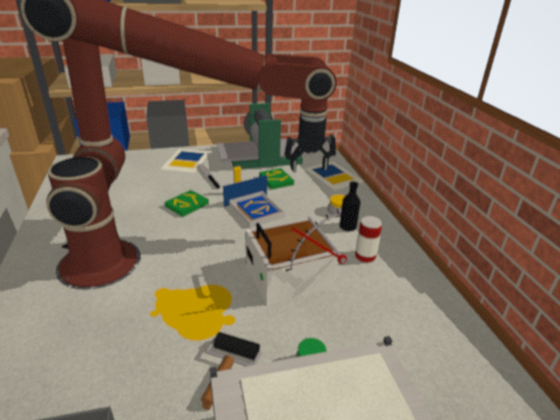

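View pics/wrist0.png

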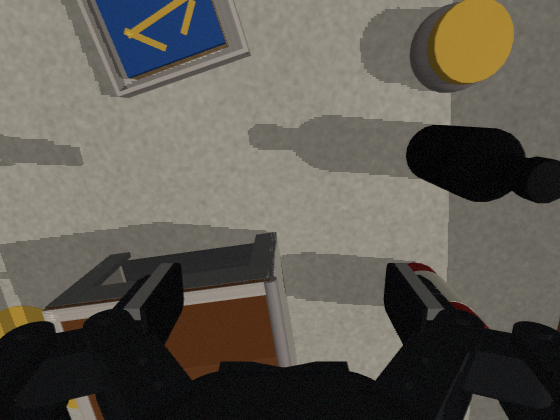

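The tray with the blue lino block is at scene (246,343), its panel at (246,375) and its yellow post at (245,398). The look-alikes are the green blocks at scene (209,397) and (306,400). The flap bar is near (185,235) and the pointer runs from (140,203) to (204,187). Next I'll take enlarged crops to check these and measure.

Run:
```python
import cv2
a=cv2.imread('pics/scene0.png')
cv2.imwrite('pics/c1.png',cv2.resize(a[200:290,300:440],None,fx=5.6,fy=5.6,interpolation=cv2.INTER_CUBIC))
cv2.imwrite('pics/c2.png',cv2.convertScaleAbs(cv2.resize(a[130:250,170:300],None,fx=5,fy=5,interpolation=cv2.INTER_CUBIC),alpha=1.5))
b=cv2.imread('pics/side0.png')
cv2.imwrite('pics/c3.png',cv2.resize(b[155:235,200:320],None,fx=6,fy=6,interpolation=cv2.INTER_CUBIC))
cv2.imwrite('pics/c4.png',cv2.convertScaleAbs(cv2.resize(b[210:310,230:360],None,fx=6,fy=6,interpolation=cv2.INTER_CUBIC),alpha=1.5))
```

```text
(no output)
```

View pics/c1.png

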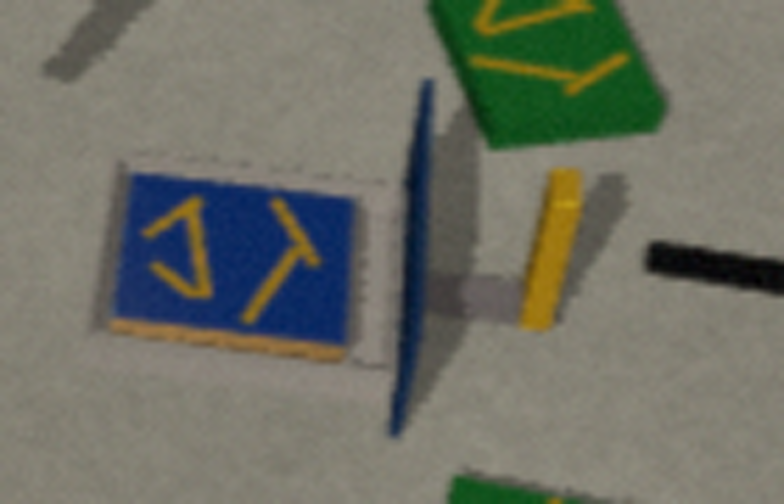

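View pics/c2.png

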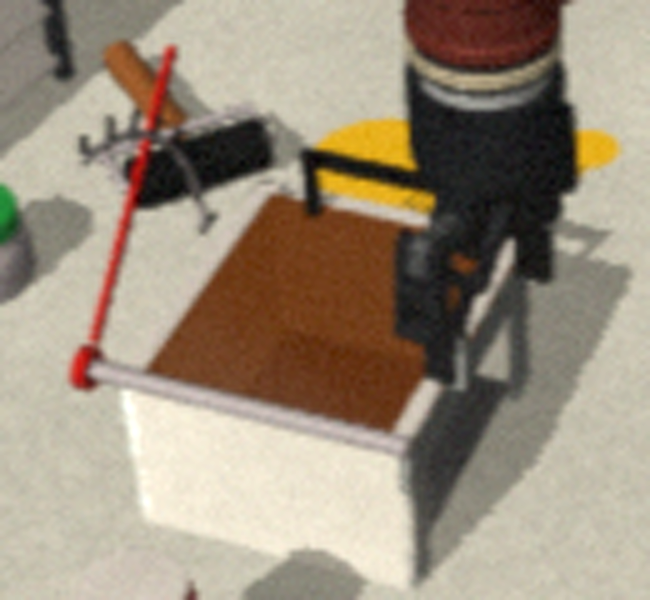

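View pics/c3.png

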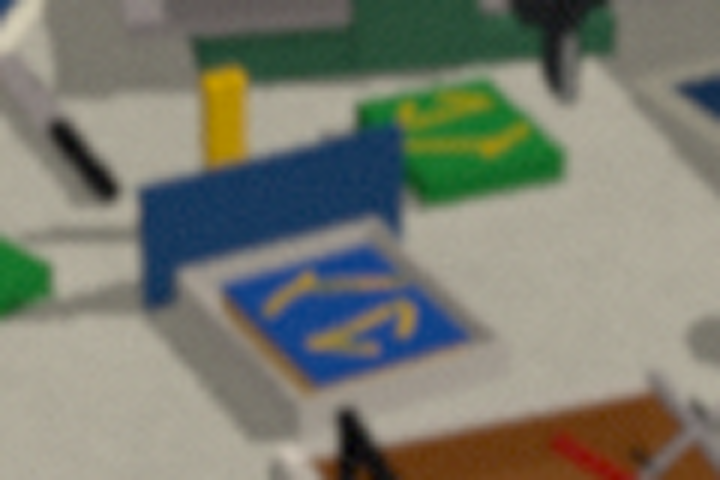

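View pics/c4.png

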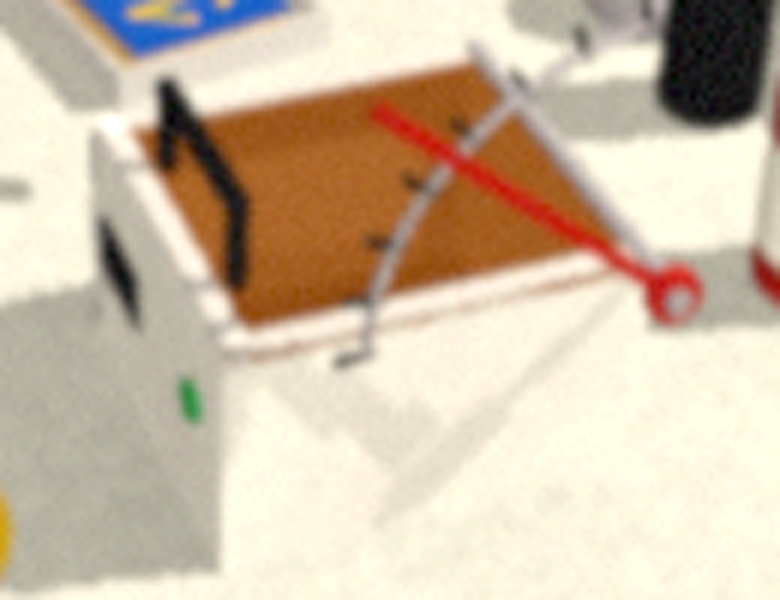

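The crops confirm the choice: blue lino in the aluminium tub, with a blue panel and yellow post behind it. The other candidates are green blocks without a tray. Next I'll fit the poses.

```bash
cat > fit.py <<'E'
from h import *
from scipy.optimize import least_squares
S,D,W=load('scene0'),load('side0'),load('wrist0')
s1=lambda u,v:(200+v/5.6,300+u/5.6)
s2=lambda u,v:(130+v/5,170+u/5)
d3=lambda u,v:(155+v/6,200+u/6)
d4=lambda u,v:(210+v/6,230+u/6)
def fit(obs,x0):
    def f(p):
        c,s=np.cos(p[2]),np.sin(p[2]);r=[]
        for KT,px,(x,y,z) in obs:
            q=proj(KT,[p[0]+c*x-s*y,p[1]+s*x+c*y,z]); r+=[q[0]-px[0],q[1]-px[1]]
        return np.array(r)
    o=least_squares(f,x0,loss='soft_l1'); return o.x,f(o.x).reshape(-1,2).round(1)
hood=[(S,s2(415,587),(.1,0,0)),(S,s2(147,520),(.1,-.18,0)),(S,s2(408,445),(.1,0,.118)),(S,s2(85,368),(.1,-.202,.118)),
(D,d4(215,572),(-.1,-.18,0)),(D,d4(232,335),(-.095,-.18,.118)),(D,d4(672,295),(.1,-.202,.118)),
(D,d4(203,146),(-.075,-.09,.163))]
tray=[(S,s1(566,180),(0,0,.107)),(S,s1(428,82),(-.088,-.068,.085)),(S,s1(395,435),(.088,-.065,0)),(S,s1(118,160),(-.068,-.231,.024)),(S,s1(95,330),(.068,-.231,.024)),
(D,d3(225,73),(0,0,.107)),(D,d3(142,188),(-.088,-.071,.085)),(D,d3(400,127),(.088,-.071,.085)),(D,d3(145,303),(-.088,-.071,0)),(D,d3(297,397),(-.068,-.231,.024)),(D,d3(505,345),(.068,-.231,.024)),
(W,(97,120),(-.068,-.231,.024)),(W,(50,247),(.068,-.231,.024))]
if __name__=='__main__':
    print('hood',*fit(hood,[.55,.1,0]));print('tray',*fit(tray,[.55,.4,0]))
    print('posttop',tri((S,*s1(566,180)),(D,*d3(225,73))))
    print('ptip',tri((S,*s2(168,50)),(D,*d4(380,112))),'hub',tri((S,*s2(85,368)),(D,*d4(672,295))))
    print('bar -y end',tri((S,*s2(308,155)),(D,*d4(238,205))))
    print(R.from_rotvec(ctrl.get_obs()['tool_rot']).as_matrix().round(3))
E
python3 fit.py
```

```text
hood [ 0.5145443  -0.07465427  0.15339519] [[-0.2  0.3]
 [-0.8 -0.7]
 [ 0.1 -0.1]
 [-0.2 -0.1]
 [-0.6  0.3]
 [ 3.8 -0.1]
 [-1.4  0. ]
 [-1.1 -0.2]]
tray [0.45698288 0.32748037 0.30692822] [[ 0.1 -0.9]
 [-1.1 -1. ]
 [ 0.1 -0.2]
 [-2.7 -2. ]
 [ 0.2 -3.5]
 [ 0.2 -0.6]
 [ 0.  -0.4]
 [-0.8  0.5]
 [ 1.5  0.1]
 [ 0.8  0.3]
 [-1.1  0.6]
 [-1.4 -3.1]
 [-0.3  0.8]]
posttop (array([0.45820917, 0.32925833, 0.10788085]), [np.float64(0.0016030527276539137), np.float64(0.0016030527276541312)])
ptip (array([ 0.50129436, -0.28162265,  0.24474518]), [np.float64(0.0004959818563366816), np.float64(0.0004959818563366937)]) hub (array([ 0.64311427, -0.26057705,  0.11525628]), [np.float64(0.0007381261770992317), np.float64(0.0007381261770992489)])
bar -y end (array([ 0.45940208, -0.21945896,  0.16075051]), [np.float64(0.0014284041451739491), np.float64(0.0014284041451739042)])
[[ 0.  0.  1.]
 [-1. -0.  0.]
 [ 0. -1.  0.]]
```

Emit:
{"method": "arm_command", "body": {
  "steps": [
    [[-0.328,0,-0.167],[0,-17.6,0],1],
    [[-0.328,0,-0.167],[0,-17.6,0],1],
    [[-0.328,0,-0.167],[0,-17.6,0],1],
    [[-0.328,0,-0.167],[0,-17.6,0],1],
    [[-0.328,0,-0.167],[0,-17.6,0],1]
  ]
}}

```text
t: 1.25
tool_pos: [0.5105, 0.2243, 0.2316]
tool_rot: [-1.338, 0.98, -0.981]
contact_force: [-0.1, 0.4, 0.0]
opening: 0.0857
```

Run:
```python
from h import *
o=ctrl.get_obs(); M=R.from_rotvec(o['tool_rot']).as_matrix(); print(o['t'],o['tool_pos'],M.round(3))
print('to post local',M.T@(np.array([.457,.328,.21])-o['tool_pos']))
```

```text
1.25 [0.51048509 0.22430283 0.23159877] [[ 0.302  0.001  0.953]
 [-0.953  0.     0.302]
 [-0.    -1.     0.001]]
to post local [-0.1150062   0.02158568 -0.01969512]
```

Run:
```python
from h import *
snap('wrist','w1')
from fit import *
p,_=fit(tray,[.55,.4,0]);W1=load('w1')
print(proj(W1,[p[0],p[1],.107]))
```

```text
(np.float64(48.25391959378561), np.float64(255.0994904286851))
```

View pics/w1.png

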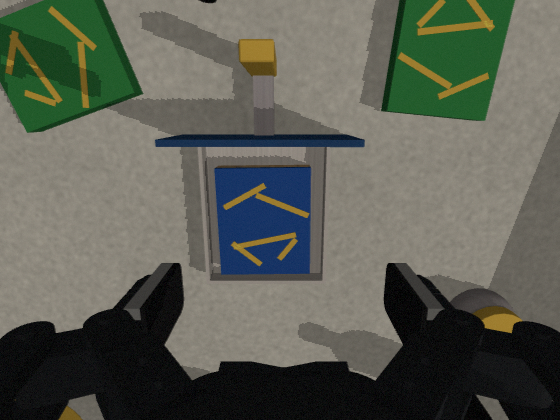

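Wrist view: the post top is centred at (53,257), the panel lies level in the picture at rows 136–146 so the tool yaw matches the tray, and green look-alikes stand on both sides.

Run:
```python
from fit import *
W1=load('w1')
print(onz(W1,53,257,.107), tri((W1,53,257),(S,*s1(566,180)),(D,*d3(225,73))))
a,b=onz(W1,146,155,.085),onz(W1,146,364,.085);print('panel inner top ends',a,b,np.arctan2((b-a)[1],(b-a)[0]),np.linalg.norm(b-a))
a,b=onz(W1,273,211,.024),onz(W1,273,323,.024);print(np.arctan2((b-a)[1],(b-a)[0]),np.linalg.norm(b-a))
t=tray+[(W1,(53,257),(0,0,.107)),(W1,(146,155),(-.088,-.071,.085)),(W1,(146,364),(.088,-.071,.085)),(W1,(273,211),(-.068,-.231,.024)),(W1,(273,323),(.068,-.231,.024))]
p,r=fit(t,[.45,.3,.3]);print(p,r[-5:])
o=ctrl.get_obs(); M=R.from_rotvec(o['tool_rot']).as_matrix()
print(M.T@(np.array([*p[:2],.21])-o['tool_pos']))
```

```text
[0.45918039 0.32486374 0.107     ] (array([0.45855347, 0.32719517, 0.10820526]), [np.float64(0.002574996532605028), np.float64(0.0031201851868502438), np.float64(0.0007403235091238134)])
panel inner top ends [0.39487322 0.23278109 0.085     ] [0.56278662 0.28575698 0.085     ] 0.30561134995371675 0.17607201839053166
0.30582017263787775 0.12684540394622879
[0.45773854 0.32736621 0.30462844] [[-4.2 -0.9]
 [-0.5  0.4]
 [-0.2  0.3]
 [10.  -4.6]
 [10.1  2.4]]
[-0.10740016  0.02218426 -0.01702374]
```

Emit:
{"method": "arm_command", "body": {
  "steps": [
    [[-0.05,0,-0.008],[0,0,0],1],
    [[-0.1066,0,-0.017],[0,-0.2,0],1],
    [[-0.1066,0.01,-0.017],[0,-0.2,0],1],
    [[-0.1066,0.05,-0.017],[0,-0.2,0],1],
    [[-0.1066,0.08,-0.017],[0,-0.2,0],1]
  ]
}}

```text
t: 1.8
tool_pos: [0.4575, 0.3276, 0.1513]
tool_rot: [-1.339, 0.975, -0.967]
contact_force: [-0.4, 0.4, -0.8]
opening: 0.0852
```

Run:
```python
from h import *
o=ctrl.get_obs(); M=R.from_rotvec(o['tool_rot']).as_matrix(); print(o['t'],o['tool_pos'],o['tool_rot'],o['contact_force'])
print('to post local',M.T@(np.array([.458,.3265,.066])-o['tool_pos']),np.arctan2(M[1,2],M[0,2]))
snap('wrist','w2');snap('side','d2')
```

```text
1.8 [0.45749886 0.32764339 0.15131625] [-1.33944431  0.9745244  -0.96725067] [-0.37860956  0.38113701 -0.7894648 ]
to post local [1.73012650e-03 8.53077996e-02 8.31575860e-05] 0.31854177603159606
```

View pics/w2.png

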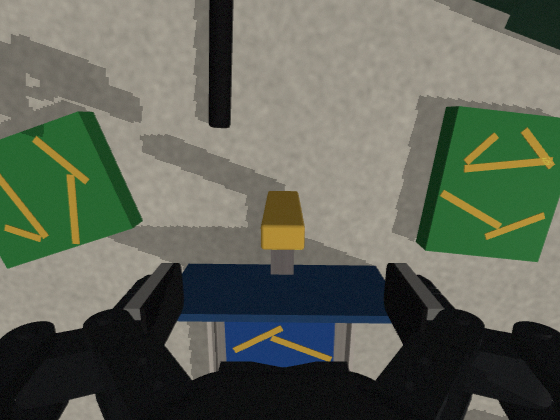

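View pics/d2.png

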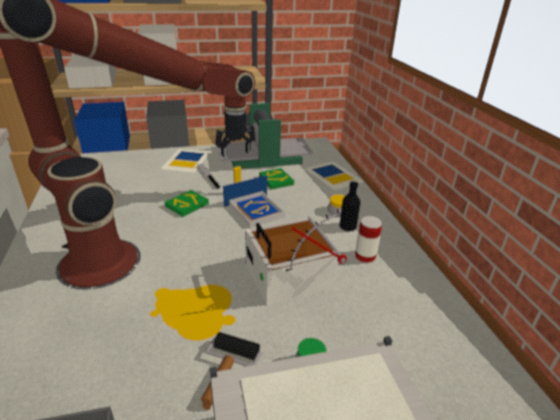

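Run:
```python
from h import *
W=load('w2');print(W[1][:3,3],onz(W,237,283,.107),proj(W,[.458,.3265,.107]))
```

```text
[0.43720811 0.3914533  0.29419076] [0.45798939 0.32707327 0.107     ] (np.float64(237.88151708824918), np.float64(282.71240384351796))
```

The post top is at (237,283), exactly where I predicted and centred between the fingers. I'll descend and grip it.

Emit:
{"method": "arm_command", "body": {
  "steps": [
    [[0.001,0.03,0],[0,0.7,0],1],
    [[0.001,0.06,0],[0,0.7,0],1],
    [[0.001,0.085,0],[0,0.7,0],1],
    [[0.001,0.085,0],[0,0.7,0],1],
    [[0.001,0.085,0],[0,0.7,0],0.8]
  ],
  "force": 50
}}

```text
t: 2.4
tool_pos: [0.4551, 0.3247, 0.0634]
tool_rot: [-1.343, 0.99, -0.976]
contact_force: [0.4, -0.1, 0.8]
opening: 0.0737
```

Emit:
{"method": "arm_command", "body": {
  "steps": [
    [[0,0,0],[0,0,0],0],
    [[0,0,0],[0,0,0],0],
    [[0,0,0],[0,0,0],0],
    [[0,0,0],[0,0,0],0],
    [[0,0,0],[0,0,0],0]
  ],
  "force": 50
}}

```text
t: 2.9
tool_pos: [0.4564, 0.3255, 0.0653]
tool_rot: [-1.339, 0.988, -0.976]
contact_force: [-1.7, -0.0, 6.0]
opening: 0.0256
```

```bash
cat > st.py <<'E'
from h import *
o=ctrl.get_obs(); M=R.from_rotvec(o['tool_rot']).as_matrix(); print(round(o['t'],2),o['tool_pos'].round(4),'yaw',np.arctan2(M[1,2],M[0,2]).round(4),'down',M[:,1].round(3),'F',o['contact_force'].round(1),'T',o['wrist_torque'].round(2),o['opening'].round(4))
E
python3 st.py; python3 -c "
from h import *
snap('wrist','w3')"
```

```text
Traceback (most recent call last):
  File "st.py", line 2, in <module>
    o=ctrl.get_obs(); M=R.from_rotvec(o['tool_rot']).as_matrix(); print(round(o['t'],2),o['tool_pos'].round(4),'yaw',np.arctan2(M[1,2],M[0,2]).round(4),'down',M[:,1].round(3),'F',o['contact_force'].round(1),'T',o['wrist_torque'].round(2),o['opening'].round(4))
                                                                                                                                                                                                                                              ^^^^^^^^^^^^^^^^^^
AttributeError: 'float' object has no attribute 'round'
```

View pics/w3.png

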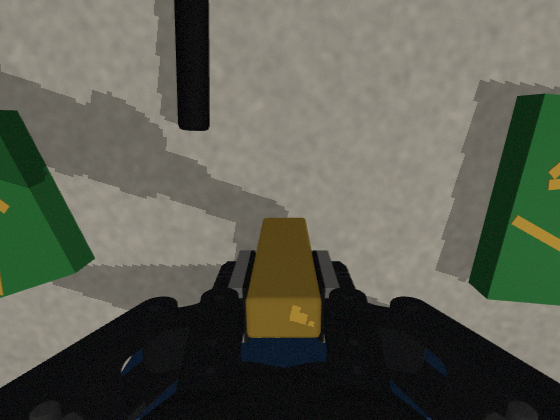

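The post is gripped (opening 25.6 mm). The arm no longer covers the hood, so I'll take fresh pictures of it and refine the hood and pointer poses.

```bash
sed -i "s/o\['opening'\].round(4)/round(o['opening'],4)/" st.py; python3 st.py
python3 - <<'E'
from h import *
snap('scene','s3');snap('side','d3')
a=cv2.imread('pics/s3.png');b=cv2.imread('pics/d3.png')
cv2.imwrite('pics/c5.png',cv2.convertScaleAbs(cv2.resize(a[130:250,170:290],None,fx=5,fy=5,interpolation=cv2.INTER_CUBIC),alpha=1.5))
cv2.imwrite('pics/c6.png',cv2.convertScaleAbs(cv2.resize(b[210:310,230:360],None,fx=6,fy=6,interpolation=cv2.INTER_CUBIC),alpha=.9))
cv2.imwrite('pics/c7.png',cv2.resize(a[180:300,300:440],None,fx=5,fy=5,interpolation=cv2.INTER_CUBIC))
E
```

```text
2.95 [0.4564 0.3255 0.0653] yaw 0.3047 down [-0.006  0.003 -1.   ] F [-0.8  0.5  5.3] T [ 0.12 -0.38 -0.05] 0.0252
```

View pics/c5.png

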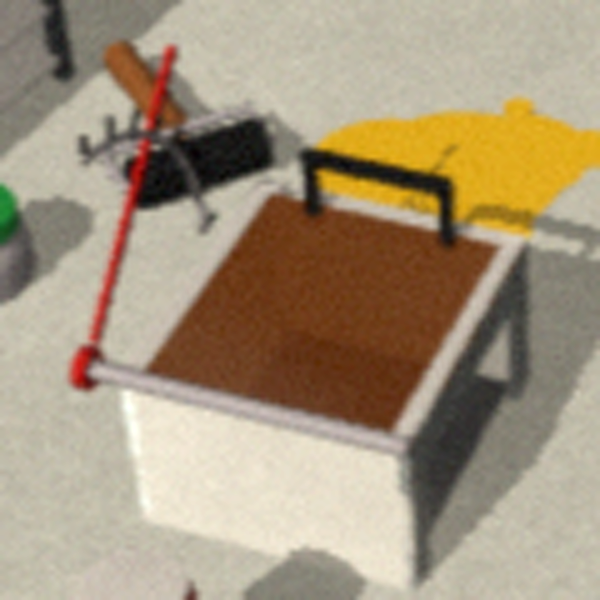

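View pics/c6.png

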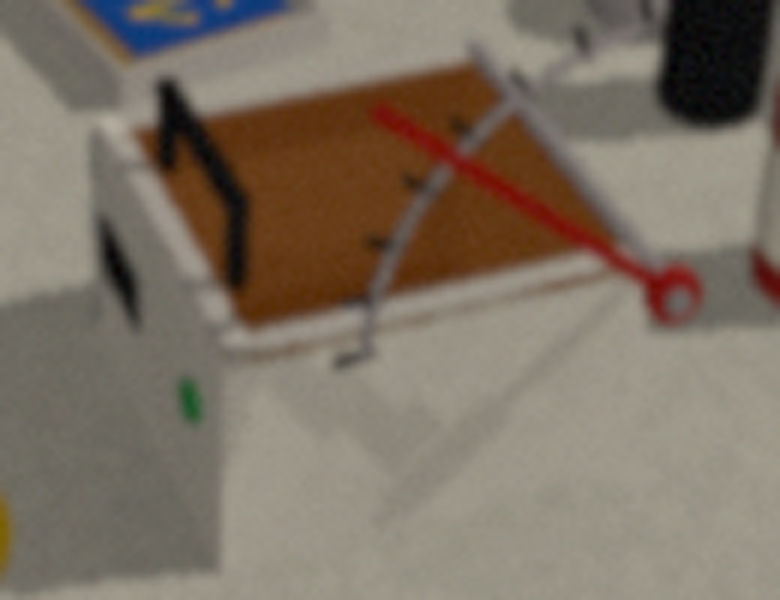

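View pics/c7.png

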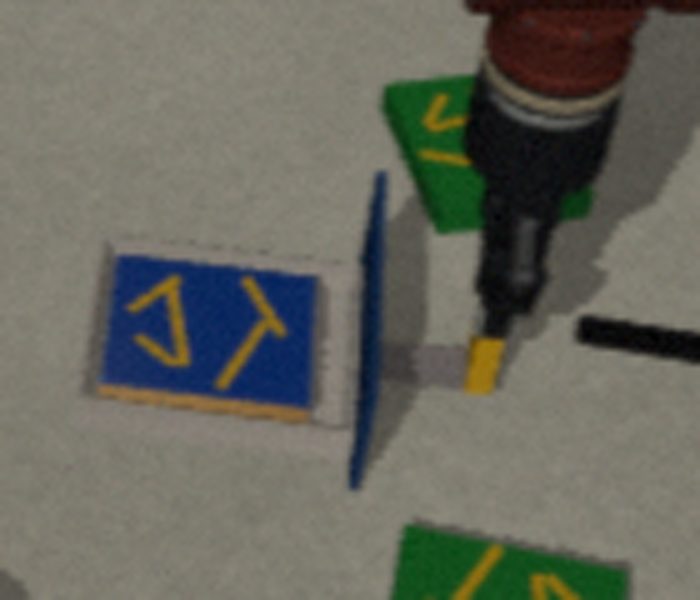

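```bash
cat > fit2.py <<'E'
from fit import *
s5=lambda u,v:(130+v/5,170+u/5)
H=[(S,s5(415,587),(.1,0,0)),(S,s5(147,520),(.1,-.18,0)),(S,s5(517,397),(-.1,0,0)),(S,s5(85,368),(.1,-.203,.118)),
(S,s5(382,172),(-.075,-.09,.163)),(D,d4(215,572),(-.1,-.18,0)),(D,d4(672,295),(.1,-.205,.118)),(D,d4(203,146),(-.075,-.09,.163)),
(S,s5(380,225),(-.075,-.09,.121)),(D,d4(95,130),(-.095,0,.116)),(D,d4(474,46),(.1,0,.118))]
def f(p,full=False):
    c,s=np.cos(p[2]),np.sin(p[2]);r=[]
    t=p[3]; L=.195
    obs=H+[(S,s5(169,50),(.1-L*np.cos(t),-.202,.118+L*np.sin(t))),(D,d4(378,110),(.1-L*np.cos(t),-.202,.118+L*np.sin(t)))]
    for KT,px,(x,y,z) in obs:
        q=proj(KT,[p[0]+c*x-s*y,p[1]+s*x+c*y,z]); r+=[q[0]-px[0],q[1]-px[1]]
    return np.array(r)
o=least_squares(f,[.51,-.07,.15,.7],loss='soft_l1');HP=o.x
if __name__=='__main__':
    print(o.x,'\n',f(o.x).reshape(-1,2).round(1))
    x,y,a,_=o.x; n=np.array([-np.sin(a),np.cos(a)])
    print('home grip',np.array([x,y])+.071*n,'pre (lead 40 out)',np.array([x,y])+.271*n)
E
python3 fit2.py
```

```text
[ 0.51527262 -0.07452588  0.15164915  0.71814619] 
 [[ 0.   0.1]
 [-0.7 -0.8]
 [-4.8  2.1]
 [-0.2 -0.6]
 [-0.4 -2. ]
 [-0.7  0.4]
 [-0.7  0.8]
 [-1.1 -0. ]
 [-0.2 -0.8]
 [-1.   0.1]
 [-0.4 -0.5]
 [-0.6  0. ]
 [-0.3 -0.6]]
home grip [ 0.50454675 -0.00434073] pre (lead 40 out) [0.47433304 0.19336393]
```

Emit:
{"method": "arm_command", "body": {
  "steps": [
    [[0.013,-0.0005,-0.002],[0,0.9,0],0],
    [[0.04,-0.0005,-0.007],[0,2.6,0],0],
    [[0.073,-0.0005,-0.0125],[0,4.8,0],0],
    [[0.105,-0.0005,-0.018],[0,7,0],0],
    [[0.131,-0.0005,-0.0226],[0,8.8,0],0]
  ]
}}

```text
t: 3.55
tool_pos: [0.4744, 0.193, 0.0653]
tool_rot: [-1.276, 1.104, -1.092]
contact_force: [0.5, 3.4, -0.8]
opening: 0.0253
```

Emit:
{"method": "arm_command", "body": {
  "steps": [
    [[0,0,0],[0,0,0],0]
  ]
}}

```text
t: 3.65
tool_pos: [0.4748, 0.1903, 0.0653]
tool_rot: [-1.276, 1.105, -1.096]
contact_force: [0.8, -3.0, -0.4]
opening: 0.0253
```

```bash
python3 st.py;python3 - <<'E'
from h import *
snap('scene','s4');snap('side','d4');snap('wrist','w4')
a=cv2.imread('pics/s4.png');b=cv2.imread('pics/d4.png')
cv2.imwrite('pics/c8.png',cv2.convertScaleAbs(cv2.resize(a[170:290,230:390],None,fx=5,fy=5,interpolation=cv2.INTER_CUBIC),alpha=1.3))
cv2.imwrite('pics/c9.png',cv2.resize(b[150:270,200:340],None,fx=5,fy=5,interpolation=cv2.INTER_CUBIC))
E
```

```text
3.65 [0.4748 0.1903 0.0653] yaw 0.1464 down [-0.005  0.003 -1.   ] F [ 0.8 -3.  -0.4] T [-0.49 -0.38 -0.11] 0.0253
```

View pics/c8.png

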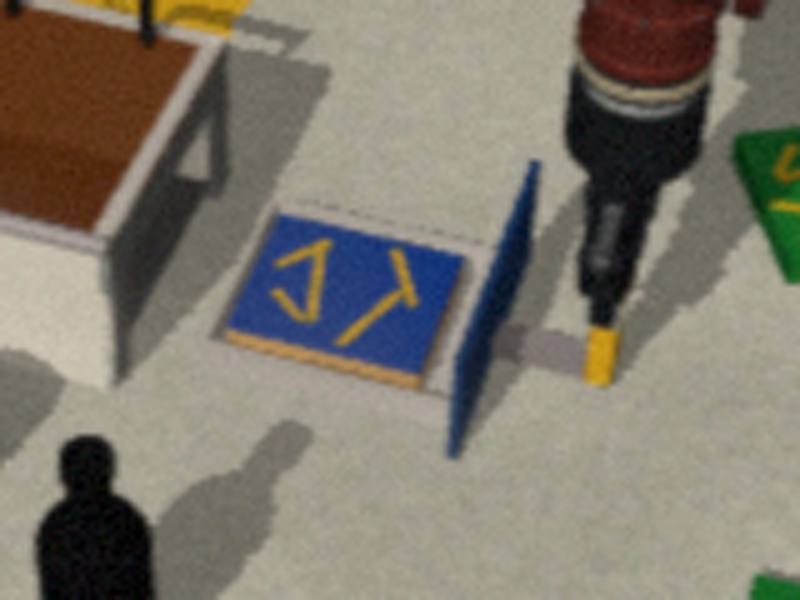

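View pics/c9.png

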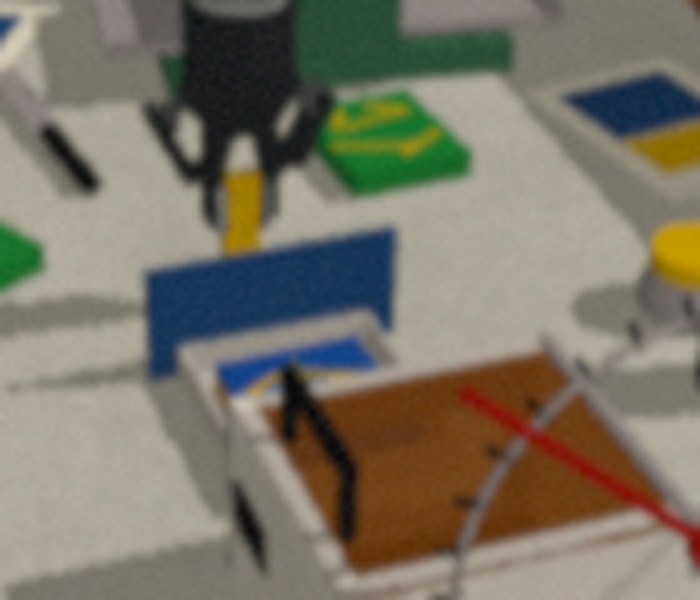

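Run:
```python
from fit2 import *
a=lambda u,v:(170+v/5,230+u/5); b=lambda u,v:(150+v/5,200+u/5)
t=[(S,a(535,162),(-.088,-.068,.085)),(S,a(453,458),(.088,-.065,0)),(S,a(275,210),(-.068,-.231,.024)),(S,a(213,333),(.068,-.231,.024)),
(D,b(148,272),(-.088,-.071,.085)),(D,b(396,232),(.088,-.071,.085)),(D,b(152,375),(-.088,-.071,0))]
p,r=fit(t,[.47,.2,.15]);print(p,r)
x,y,h,_=HP; d=p[:2]-[x,y]; n=np.array([-np.sin(h),np.cos(h)]);e=np.array([np.cos(h),np.sin(h)])
print('rel hood lat',d@e,'out',d@n,'yaw',p[2]-h)
d=np.array([.4748,.1903])-[x,y];print('tcp',d@e,d@n)
```

```text
[0.47684146 0.19600192 0.13709442] [[-0.4  0.6]
 [ 0.5  0.1]
 [-3.6 -0.1]
 [ 1.1 -2.9]
 [-0.5 -0.5]
 [-1.2  0.4]
 [ 0.4 -0.3]]
rel hood lat 0.0028781508247580456 out 0.2732287740305417 yaw -0.014554736302515331
tcp -1.2590238396044335e-06 0.2679006905549387
```

Emit:
{"method": "arm_command", "body": {
  "steps": [
    [[0.012,0,0],[0,-0.2,0],0],
    [[0.03,0,0],[0,-0.4,0],0],
    [[0.05,0,0],[0,-0.4,0],0],
    [[0.07,0,0],[0,-0.4,0],0],
    [[0.085,0,0.0005],[0,-0.4,0],0]
  ]
}}

```text
t: 4.3
tool_pos: [0.4876, 0.11, 0.0653]
tool_rot: [-1.278, 1.098, -1.085]
contact_force: [-1.1, 5.2, 2.2]
opening: 0.0257
```

```bash
python3 st.py;python3 - <<'E'
from h import *
snap('scene','s5');snap('side','d5')
a=cv2.imread('pics/s5.png');b=cv2.imread('pics/d5.png')
cv2.imwrite('pics/c10.png',cv2.convertScaleAbs(cv2.resize(a[150:270,210:370],None,fx=5,fy=5,interpolation=cv2.INTER_CUBIC),alpha=1.3))
E
```

```text
4.3 [0.4876 0.11   0.0653] yaw 0.1585 down [-0.005  0.007 -1.   ] F [-1.1  5.2  2.2] T [ 0.6  -0.15  0.03] 0.0257
```

View pics/c10.png

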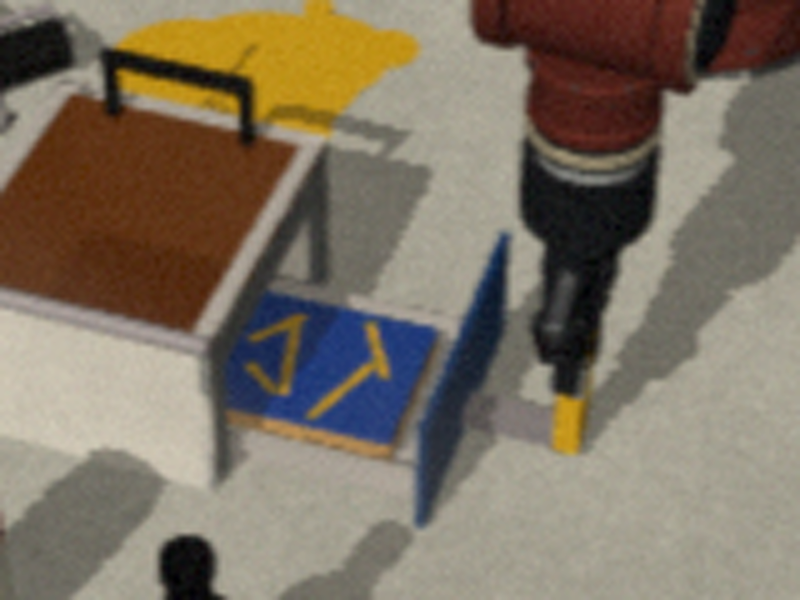

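The tub's leading end is entering the opening freely (about 5 N), and the block is still lying in the tub.

Emit:
{"method": "arm_command", "body": {
  "steps": [
    [[0.015,0,0],[0,0.3,0],0],
    [[0.035,0,0],[0,0.3,0],0],
    [[0.055,0,-0.0005],[0,0.3,0],0],
    [[0.075,0,-0.001],[0,0.3,0],0],
    [[0.09,0,-0.001],[0,0.3,0],0]
  ]
}}

```text
t: 4.9
tool_pos: [0.5015, 0.0207, 0.0654]
tool_rot: [-1.276, 1.101, -1.09]
contact_force: [-0.2, 7.1, 3.9]
opening: 0.0254
```

```bash
python3 st.py
```

```text
4.9 [0.5015 0.0207 0.0654] yaw 0.1528 down [-0.004  0.006 -1.   ] F [-0.2  7.1  3.9] T [0.82 0.01 0.03] 0.0254
```

Emit:
{"method": "arm_command", "body": {
  "steps": [
    [[0.006,0,0],[0,0,0],0],
    [[0.011,0,0],[0,0,0],0],
    [[0.015,0,0],[0,0,0],0],
    [[0.019,0,0],[0,0,0],0],
    [[0.022,0,0],[0,0,0],0]
  ]
}}

```text
t: 5.4
tool_pos: [0.5048, 0.0007, 0.0653]
tool_rot: [-1.274, 1.102, -1.087]
contact_force: [-0.5, 6.0, 3.8]
opening: 0.0254
```

Emit:
{"method": "arm_command", "body": {
  "steps": [
    [[0.002,0,0],[0,0,0],0],
    [[0.004,0,0],[0,0,0],0]
  ]
}}

```text
t: 5.6
tool_pos: [0.5053, -0.0015, 0.0653]
tool_rot: [-1.274, 1.102, -1.084]
contact_force: [-1.7, 5.6, 3.0]
opening: 0.0254
```

```bash
python3 st.py
```

```text
5.6 [ 0.5053 -0.0015  0.0653] yaw 0.1553 down [-0.005  0.01  -1.   ] F [-1.7  5.6  3. ] T [ 0.31 -0.07 -0.07] 0.0254
```

Emit:
{"method": "arm_command", "body": {
  "steps": [
    [[0.003,0,0],[0,0,0],0],
    [[0.006,0,0],[0,0,0],0]
  ]
}}

```text
t: 5.8
tool_pos: [0.5061, -0.0056, 0.0653]
tool_rot: [-1.273, 1.102, -1.081]
contact_force: [-1.3, 6.3, 3.6]
opening: 0.0257
```

Emit:
{"method": "arm_command", "body": {
  "steps": [
    [[0.003,0,0],[0,0,0],0],
    [[0.005,0,0],[0,0,0],0]
  ]
}}

```text
t: 6.0
tool_pos: [0.5069, -0.0066, 0.0653]
tool_rot: [-1.268, 1.106, -1.076]
contact_force: [0.5, 17.6, 3.4]
opening: 0.0254
```

```bash
python3 st.py;python3 - <<'E'
from h import *
snap('scene','s6');snap('wrist','w6');snap('side','d6')
a=cv2.imread('pics/s6.png');b=cv2.imread('pics/d6.png')
cv2.imwrite('pics/c11.png',cv2.convertScaleAbs(cv2.resize(a[140:260,200:340],None,fx=5,fy=5,interpolation=cv2.INTER_CUBIC),alpha=1.4))
E
```

```text
6.0 [ 0.5069 -0.0066  0.0653] yaw 0.157 down [-0.006  0.02  -1.   ] F [ 0.5 17.6  3.4] T [ 2.22 -0.21 -0.35] 0.0254
```

View pics/c11.png

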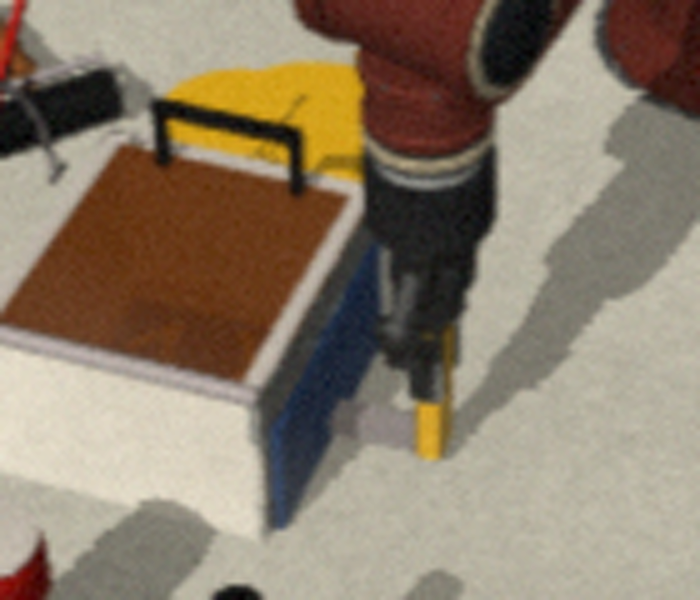

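View pics/w6.png

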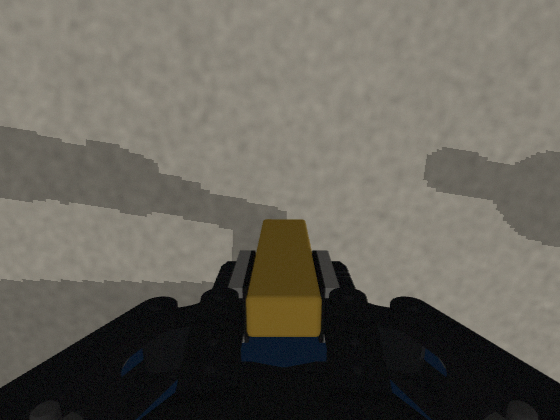

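Emit:
{"method": "arm_command", "body": {
  "steps": [
    [[0.003,0,0],[0,0.2,0],0],
    [[0.005,0,0],[0,0.2,0],0]
  ]
}}

```text
t: 6.35
tool_pos: [0.5076, -0.0071, 0.0653]
tool_rot: [-1.26, 1.112, -1.073]
contact_force: [-1.1, 20.5, 5.5]
opening: 0.0255
```

```bash
python3 st.py
```

```text
6.35 [ 0.5076 -0.0071  0.0653] yaw 0.1529 down [-0.007  0.028 -1.   ] F [-1.1 20.5  5.5] T [ 2.42  0.03 -0.44] 0.0255
```

Emit:
{"method": "arm_command", "body": {
  "steps": [
    [[0,0,0],[0,0,0],0],
    [[0,0,0],[0,0,0],1],
    [[0,0,0],[0,0,0],1],
    [[0,0,0],[0,0,0],1],
    [[0,0,0],[0,0,0],1]
  ]
}}

```text
t: 6.85
tool_pos: [0.5074, -0.0071, 0.0651]
tool_rot: [-1.26, 1.113, -1.073]
contact_force: [-0.4, -0.1, -0.3]
opening: 0.0816
```

```bash
python3 st.py
```

```text
6.85 [ 0.5074 -0.0071  0.0651] yaw 0.1528 down [-0.007  0.028 -1.   ] F [-0.4 -0.1 -0.3] T [-0.01  0.    0.03] 0.0816
```

Emit:
{"method": "arm_command", "body": {
  "steps": [
    [[0,-0.035,0],[0,0,0],1],
    [[0,-0.075,0],[0.4,0,-0.8],1],
    [[0,-0.12,0],[0.4,0,-1.6],1],
    [[0,-0.165,0],[0.4,0,-1.6],1],
    [[0,-0.19,0],[0.4,0,-1.6],1]
  ]
}}

```text
t: 7.35
tool_pos: [0.51, -0.0128, 0.2599]
tool_rot: [-1.27, 1.088, -1.101]
contact_force: [1.7, 0.0, 0.4]
opening: 0.0853
```

```bash
python3 st.py;python3 - <<'E'
from h import *
snap('scene','s7');snap('wrist','w7');snap('side','d7')
a=cv2.imread('pics/s7.png');b=cv2.imread('pics/d7.png')
cv2.imwrite('pics/c12.png',cv2.convertScaleAbs(cv2.resize(a[140:260,200:340],None,fx=5,fy=5,interpolation=cv2.INTER_CUBIC),alpha=1.4))
o=ctrl.get_obs(); M=R.from_rotvec(o['tool_rot']).as_matrix()
from fit2 import HP
x,y,h,t=HP;c,s=np.cos(h),np.sin(h)
q=np.array([x+c*-.075-s*-.075,y+s*-.075+c*-.075,.235]);print(q,M.T@(q-o['tool_pos']))
E
```

```text
7.35 [ 0.51   -0.0128  0.2599] yaw 0.1527 down [ 0.01   0.001 -1.   ] F [1.7 0.  0.4] T [0.02 0.04 0.02] 0.0853
[ 0.45246351 -0.15999527  0.235     ] [ 0.13675565  0.02191827 -0.07925622]
```

View pics/w7.png

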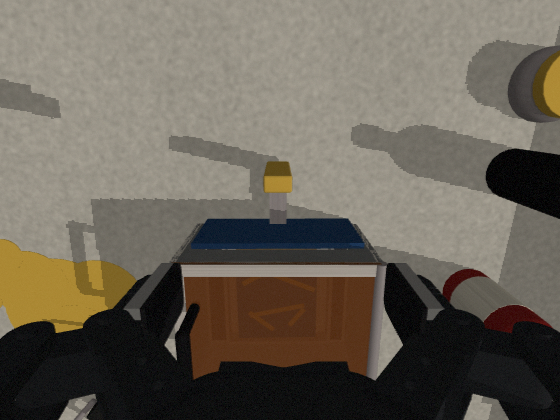

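View pics/c12.png

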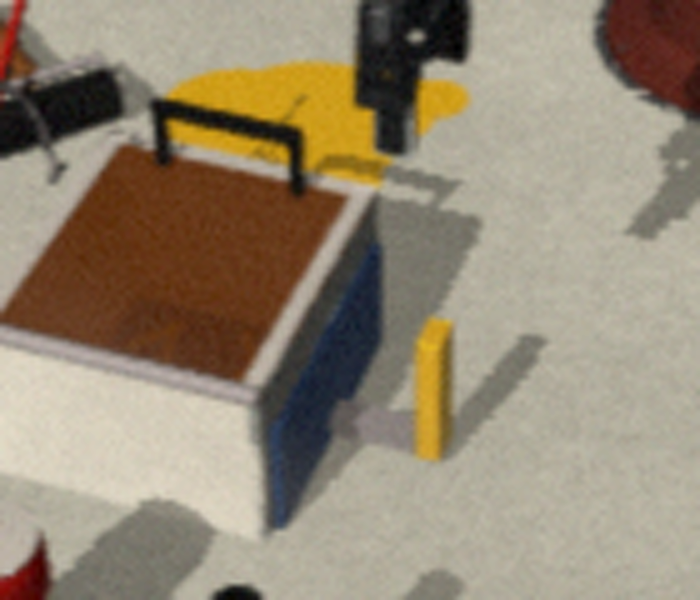

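Run:
```python
import cv2
a=cv2.imread('pics/w7.png')
cv2.imwrite('pics/c13.png',cv2.convertScaleAbs(cv2.resize(a[200:300,165:395],None,fx=3.4,fy=5,interpolation=cv2.INTER_CUBIC),alpha=2.2))
```

```text
(no output)
```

View pics/c13.png

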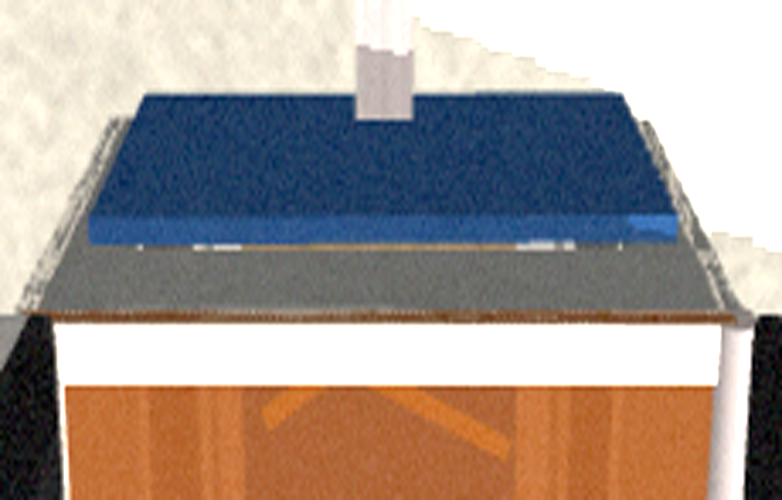

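Wrist view: the panel's top edge is parallel to the grey face, with a uniform sliver of at most 1 px (about 1 mm) at row 249. To be sure it's home, I'll nudge the post low down with shut fingers.

Emit:
{"method": "arm_command", "body": {
  "steps": [
    [[-0.04,0,-0.0015],[-0.6,0,0],0.3],
    [[-0.055,0.02,-0.0015],[-0.6,0,0],0],
    [[-0.055,0.06,-0.0015],[-0.6,0,0],0],
    [[-0.055,0.105,-0.0015],[-0.6,0,0],0],
    [[-0.055,0.15,-0.0015],[-0.6,0,0],0]
  ],
  "force": 20
}}

```text
t: 8.0
tool_pos: [0.4997, 0.0417, 0.104]
tool_rot: [-1.281, 1.098, -1.094]
contact_force: [1.0, -0.8, -0.4]
opening: 0.0127
```

```bash
python3 st.py
```

```text
8.0 [0.4997 0.0417 0.104 ] yaw 0.1529 down [-0.004 -0.001 -1.   ] F [ 1.  -0.8 -0.4] T [ 0.02 -0.05  0.02] 0.0127
```

Emit:
{"method": "arm_command", "body": {
  "steps": [
    [[0,0.03,0],[0,0,0],0],
    [[0,0.06,0],[0,0,0],0],
    [[0.006,0.062,0],[0,0,0],0],
    [[0.013,0.062,0],[0,0,0],0],
    [[0.018,0.062,0],[0,0,0],0]
  ]
}}

```text
t: 8.5
tool_pos: [0.5034, 0.023, 0.0433]
tool_rot: [-1.279, 1.097, -1.096]
contact_force: [0.9, -0.4, 0.3]
opening: -0.0001
```

Emit:
{"method": "arm_command", "body": {
  "steps": [
    [[0.003,0,0],[0,0,0],0],
    [[0.006,0,0],[0,0,0],0],
    [[0.009,0,0],[0,0,0],0]
  ]
}}

```text
t: 8.8
tool_pos: [0.506, 0.0152, 0.0451]
tool_rot: [-1.274, 1.097, -1.096]
contact_force: [-0.7, 13.1, 6.4]
opening: 0.0001
```

```bash
python3 st.py
```

```text
8.8 [0.506  0.0152 0.0451] yaw 0.1512 down [ 0.001  0.003 -1.   ] F [-0.7 13.1  6.4] T [ 1.22  0.11 -0.13] 0.0001
```

Emit:
{"method": "arm_command", "body": {
  "steps": [
    [[0.003,0,0],[0,0,0],0],
    [[0.006,0,0],[0,0,0],0]
  ]
}}

```text
t: 9.0
tool_pos: [0.5061, 0.015, 0.0459]
tool_rot: [-1.263, 1.107, -1.087]
contact_force: [-5.4, 35.0, 8.4]
opening: -0.0
```

```bash
python3 st.py; python3 -c "
from h import *
snap('wrist','w8');a=cv2.imread('pics/w8.png')
cv2.imwrite('pics/c14.png',cv2.convertScaleAbs(a,alpha=1.6))"
```

```text
9.0 [0.5061 0.015  0.0459] yaw 0.1487 down [-0.001  0.017 -1.   ] F [-5.4 35.   8.4] T [ 4.13  0.76 -0.15] -0.0
```

View pics/c14.png

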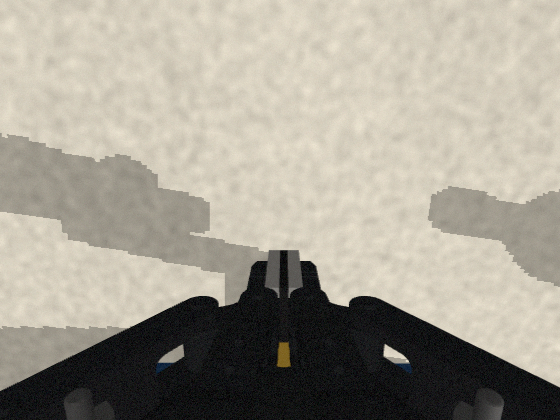

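The tray took 35 N without moving, so it is home. I'll back off, rise, and go to the bar.

Emit:
{"method": "arm_command", "body": {
  "steps": [
    [[-0.005,0,0],[0,0,0],0],
    [[-0.03,0,0],[0,0,-0.8],0],
    [[-0.035,-0.03,0],[0,0,-0.8],0.5],
    [[-0.035,-0.08,0],[0,0,-0.8],1],
    [[-0.035,-0.13,0],[0,0,-0.8],1]
  ]
}}

```text
t: 9.55
tool_pos: [0.5001, 0.0478, 0.1775]
tool_rot: [-1.275, 1.099, -1.096]
contact_force: [1.4, -0.4, -0.1]
opening: 0.0431
```

Emit:
{"method": "arm_command", "body": {
  "steps": [
    [[0,-0.04,0],[0,0,0],1],
    [[0,-0.075,0],[0,0,0],1],
    [[0.03,-0.075,-0.015],[0,0,0],1],
    [[0.08,-0.075,-0.035],[0,0,0],1],
    [[0.12,-0.075,-0.05],[0,0,0],1]
  ]
}}

```text
t: 10.05
tool_pos: [0.4683, -0.0798, 0.2535]
tool_rot: [-1.275, 1.096, -1.097]
contact_force: [0.5, -0.6, 0.1]
opening: 0.0857
```

```bash
python3 st.py;python3 - <<'E'
from h import *
snap('wrist','w9')
o=ctrl.get_obs(); M=R.from_rotvec(o['tool_rot']).as_matrix()
q=np.array([.4525,-.16,.235]);print(q,M.T@(q-o['tool_pos']))
W=load('w9')
from fit2 import HP
x,y,h,t=HP;c,s=np.cos(h),np.sin(h)
for yy in (-.045,-.075,-.09): print(proj(W,[x+c*-.075-s*yy,y+s*-.075+c*yy,.169]))
E
```

```text
10.05 [ 0.4683 -0.0798  0.2535] yaw 0.1517 down [ 0.002  0.001 -1.   ] F [ 0.5 -0.6  0.1] T [ 0.02 -0.05 -0.03] 0.0857
[ 0.4525 -0.16    0.235 ] [ 0.07113691  0.01839219 -0.02505626]
(np.float64(277.06853307158667), np.float64(244.85664581789263))
(np.float64(312.9789855451495), np.float64(246.09784566757403))
(np.float64(330.1074777140607), np.float64(246.6898705639736))
```

View pics/w9.png

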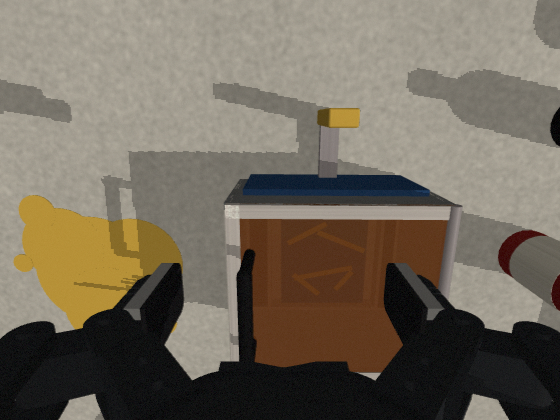

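Bar at column 247, rows 252–365, as predicted. The panel looks flush and the block is visible through the flap. I'll approach the bar.

Emit:
{"method": "arm_command", "body": {
  "steps": [
    [[0.04,0,-0.015],[0,0,0],1],
    [[0.071,0.015,-0.025],[0,0,0],1],
    [[0.071,0.03,-0.025],[0,0,0],1],
    [[0.071,0.04,-0.025],[0,0,0],1],
    [[0.071,0.04,-0.025],[0,0,0],1]
  ]
}}

```text
t: 10.6
tool_pos: [0.4517, -0.1586, 0.2112]
tool_rot: [-1.278, 1.103, -1.101]
contact_force: [-1.0, 0.9, -0.2]
opening: 0.0856
```

```bash
python3 st.py;python3 - <<'E'
from h import *
snap('wrist','w10');snap('scene','s10');snap('side','d10')
o=ctrl.get_obs(); M=R.from_rotvec(o['tool_rot']).as_matrix()
q=np.array([.4525,-.16,.144]);print(q,M.T@(q-o['tool_pos']))
a=cv2.imread('pics/s10.png');b=cv2.imread('pics/d10.png')
c=np.hstack([cv2.resize(a[110:230,170:270],None,fx=4,fy=4,interpolation=cv2.INTER_CUBIC),cv2.resize(b[180:300,220:320],None,fx=4,fy=4,interpolation=cv2.INTER_CUBIC)])
cv2.imwrite('pics/c15.png',cv2.convertScaleAbs(c,alpha=1.4))
E
```

```text
10.6 [ 0.4517 -0.1586  0.2112] yaw 0.1453 down [-0.003 -0.002 -1.   ] F [-1.   0.9 -0.2] T [-0.05 -0.02  0.01] 0.0856
[ 0.4525 -0.16    0.144 ] [ 0.00057057  0.06991362 -0.00065986]
```

View pics/w10.png

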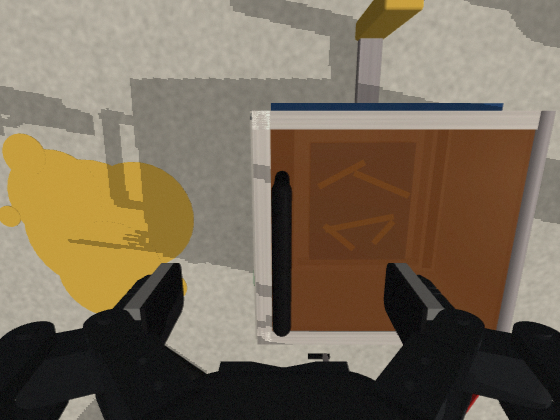

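View pics/c15.png

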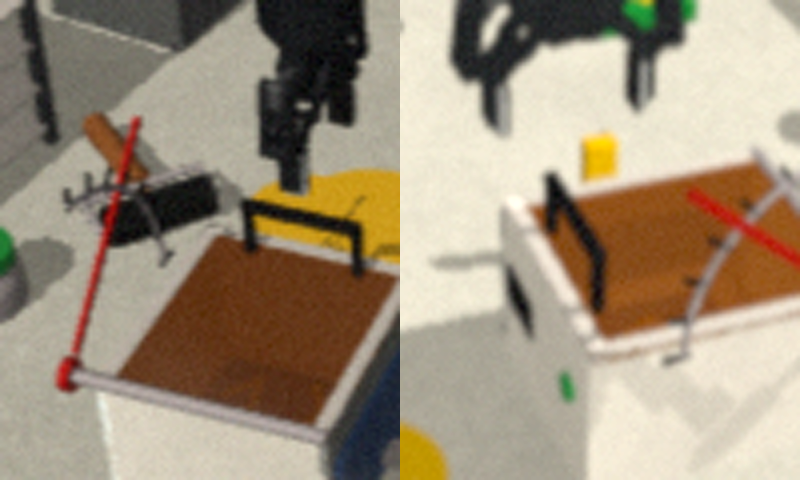

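Emit:
{"method": "arm_command", "body": {
  "steps": [
    [[0,0.02,0],[0,-0.4,0],1],
    [[0,0.045,0],[0,-0.4,0],1],
    [[0,0.065,0],[0,-0.4,0],1],
    [[0,0.069,0],[0,-0.4,0],1],
    [[0,0.069,0],[0,-0.4,0],0.6]
  ]
}}

```text
t: 11.25
tool_pos: [0.4532, -0.1588, 0.1451]
tool_rot: [-1.281, 1.093, -1.098]
contact_force: [0.9, -0.5, -0.1]
opening: 0.073
```

Emit:
{"method": "arm_command", "body": {
  "steps": [
    [[0,0,0],[0,0,0],0],
    [[0,0,0],[0,0,0],0],
    [[0,0,0],[0,0,0],0],
    [[0,0,0],[0,0,0],0],
    [[0,0,0],[0,0,0],0]
  ],
  "force": 60
}}

```text
t: 11.75
tool_pos: [0.4503, -0.1596, 0.1461]
tool_rot: [-1.288, 1.099, -1.094]
contact_force: [-14.6, -0.3, 10.3]
opening: 0.0097
```

Emit:
{"method": "arm_command", "body": {
  "steps": [
    [[0,0,0],[0,0,0],0],
    [[0,0,0],[0,0,0],0]
  ]
}}

```text
t: 11.95
tool_pos: [0.4502, -0.1596, 0.1462]
tool_rot: [-1.288, 1.1, -1.094]
contact_force: [-1.1, -0.4, 0.9]
opening: 0.0096
```

```bash
python3 st.py
```

```text
11.95 [ 0.4502 -0.1596  0.1462] yaw 0.1538 down [-0.009 -0.005 -1.   ] F [-1.1 -0.4  0.9] T [-0.    0.19 -0.09] 0.0096
```

Run:
```python
from h import *
snap('wrist','w11');snap('scene','s11');snap('side','d11')
a=cv2.imread('pics/s11.png');b=cv2.imread('pics/d11.png')
c=np.hstack([cv2.resize(a[110:230,170:270],None,fx=4,fy=4,interpolation=cv2.INTER_CUBIC),cv2.resize(b[180:300,220:320],None,fx=4,fy=4,interpolation=cv2.INTER_CUBIC)])
cv2.imwrite('pics/c16.png',cv2.convertScaleAbs(c,alpha=1.6))
```

```text
(no output)
```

View pics/c16.png

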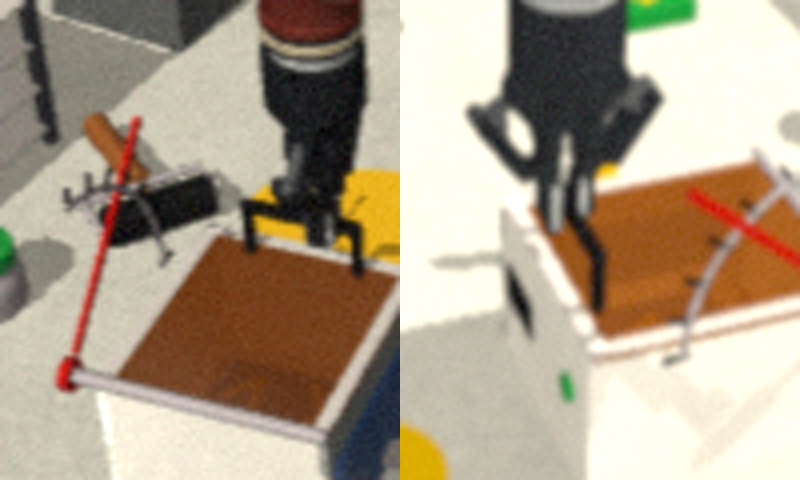

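View pics/w11.png

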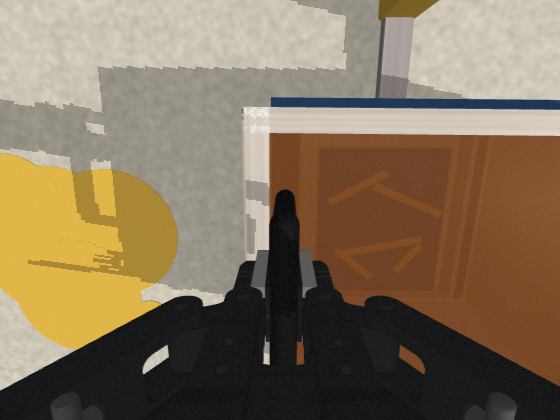

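Emit:
{"method": "arm_command", "body": {
  "steps": [
    [[0,-0.0091,0.0017],[-3,0,0],0],
    [[0,-0.0211,0.0046],[-7,0,0],0],
    [[0,-0.0329,0.0084],[-11,0,0],0],
    [[0,-0.0444,0.013],[-15,0,0],0],
    [[0,-0.0528,0.0169],[-18,0,0],0]
  ],
  "force": 80
}}

```text
t: 12.6
tool_pos: [0.4673, -0.1571, 0.1991]
tool_rot: [-1.536, 1.311, -0.944]
contact_force: [-3.4, -2.9, -1.4]
opening: 0.0093
```

```bash
cat >> st.py <<'E'
from fit2 import HP
x,y,h,_=HP;e=np.array([np.cos(h),np.sin(h),0]);Z=np.array([0,0,1.])
hinge=np.array([x,y,.118])+.1*e
g=o['tool_pos']-M[:,1]*.0175-hinge; a=g@e;b=g[2]
print('tilt',np.degrees(np.arctan2(-M[:,1]@e,-M[2,1]))*1,'bar polar r',np.hypot(a,b),'flap est',np.arctan2(b,-a)-np.arctan2(.045,.175))
E
python3 st.py
```

```text
12.6 [ 0.4673 -0.1571  0.1991] yaw 0.1526 down [-0.318 -0.054 -0.946] F [-3.4 -2.9 -1.4] T [-0.3   0.21  0.01] 0.0093
tilt 18.835044144258127 bar polar r 0.18259930206892364 flap est 0.3126314614905553
```

Emit:
{"method": "arm_command", "body": {
  "steps": [
    [[0,-0.0091,0.0017],[-3,0,0],0],
    [[0,-0.0211,0.0046],[-7,0,0],0],
    [[0,-0.0329,0.0084],[-11,0,0],0],
    [[0,-0.0444,0.013],[-15,0,0],0],
    [[0,-0.0528,0.0169],[-18,0,0],0]
  ]
}}

```text
t: 13.1
tool_pos: [0.4999, -0.1524, 0.2442]
tool_rot: [-1.775, 1.516, -0.761]
contact_force: [-4.4, -3.0, 0.5]
opening: 0.0094
```

Emit:
{"method": "arm_command", "body": {
  "steps": [
    [[0,0,0],[0,0,0],0]
  ]
}}

```text
t: 13.2
tool_pos: [0.5003, -0.1524, 0.2446]
tool_rot: [-1.778, 1.519, -0.759]
contact_force: [-5.4, 0.4, 2.4]
opening: 0.009
```

```bash
python3 st.py
python3 - <<'E'
from h import *
snap('wrist','w12');snap('scene','s12');snap('side','d12')
a=cv2.imread('pics/s12.png');b=cv2.imread('pics/d12.png')
cv2.imwrite('pics/c17.png',cv2.convertScaleAbs(cv2.resize(a[110:230,160:290],None,fx=5,fy=5,interpolation=cv2.INTER_CUBIC),alpha=1.6))
cv2.imwrite('pics/c18.png',cv2.convertScaleAbs(cv2.resize(b[190:310,230:360],None,fx=5,fy=5,interpolation=cv2.INTER_CUBIC),alpha=1.2))
E
```

```text
13.2 [ 0.5003 -0.1524  0.2446] yaw 0.1493 down [-0.598 -0.098 -0.795] F [-5.4  0.4  2.4] T [ 0.13  0.51 -0.15] 0.009
tilt 37.32565195074064 bar polar r 0.1821628132113711 flap est 0.6290945951872643
```

View pics/c17.png

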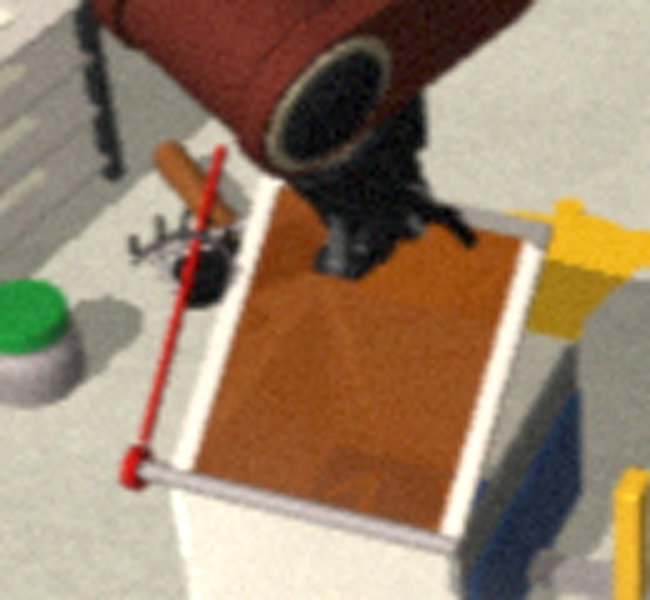

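View pics/c18.png

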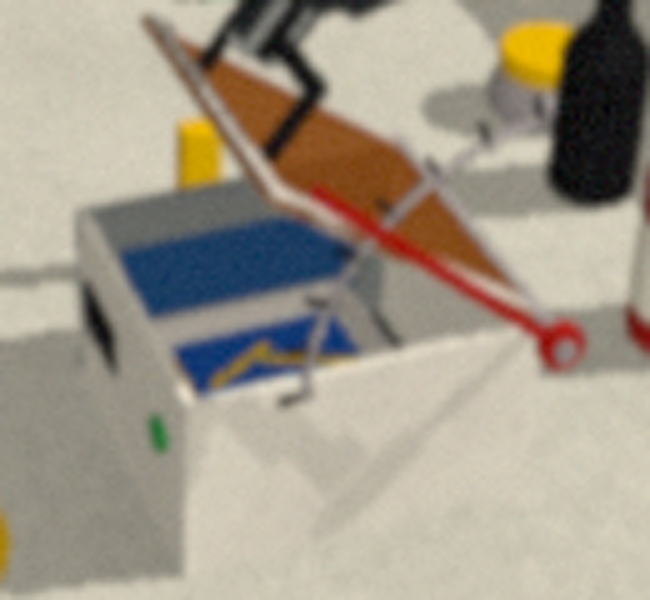

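```bash
cat > cmp.py <<'E'
from fit2 import *
import sys
x,y,h,_=HP;e=np.array([np.cos(h),np.sin(h),0]);n=np.array([-np.sin(h),np.cos(h),0]);Z=np.array([0,0,1.])
O=np.array([x,y,.118])+.1*e
def ang(P): d=P-O; return np.arctan2(d[2],-d@e), np.hypot(d[2],d@e), d@n
def pt(r,t,yy,off=0): return O+yy*n+r*(-np.cos(t)*e+np.sin(t)*Z)+off*(np.sin(t)*e+np.cos(t)*Z)
E
python3 - <<'E'
from cmp import *
g=np.array([.4502,-.1596,.1462+.0175]);print('shut bar',ang(g)[0]-np.arctan2(.045,.175),ang(g))
sc=lambda u,v:(110+v/5,160+u/5); dc=lambda u,v:(190+v/5,230+u/5)
P,r=tri((S,*sc(268,185)),(D,*dc(273,188)));print('flap corner',ang(P),r)
P,r=tri((S,*sc(221,150)),(D,*dc(317,192)));print('ptip',ang(P),r)
P,r=tri((S,*sc(137,466)),(D,*dc(563,345)));print('hub',P,O,ang(P),r)
# overlay
for fn,KT,f,cr,off,al in (('s12',S,5,(110,230,160,290),0,1.6),('d12',D,5,(190,310,230,360),0,1.2)):
    a=cv2.imread(f'pics/{fn}.png')[cr[0]:cr[1],cr[2]:cr[3]];a=cv2.convertScaleAbs(cv2.resize(a,None,fx=f,fy=f,interpolation=cv2.INTER_CUBIC),alpha=al)
    def ln(A,B,col):
        q=[tuple(int(v) for v in ((c-cr[2])*f,(r-cr[0])*f)) for r,c in (proj(KT,A),proj(KT,B))];cv2.line(a,*q,col,1)
    for t,col in ((.63,(0,255,0)),):
        for o in (-.0025,.0025):
            ln(pt(0,t,-.18,o),pt(.195,t,-.18,o),col);ln(pt(.195,t,0,o),pt(.195,t,-.18,o),col);ln(pt(0,t,0,o),pt(.195,t,0,o),col)
    ln(pt(0,.718,-.202),pt(.195,.718,-.202),(255,255,0))
    cv2.imwrite(f'pics/ov_{fn}.png',a)
E
```

```text
shut bar 0.0007409571027051087 (np.float64(0.25243092886089186), np.float64(0.18297669466680266), np.float64(-0.07426732087757545))
flap corner (np.float64(0.6250481815069113), np.float64(0.18500987720014936), np.float64(-0.17161541260806293)) [np.float64(0.003101198201265547), np.float64(0.003101198201265568)]
ptip (np.float64(0.7191968989959272), np.float64(0.19252978651985864), np.float64(-0.20109055685377025)) [np.float64(0.001113404177244912), np.float64(0.0011134041772448814)]
hub [ 0.64337723 -0.26031766  0.11631196] [ 0.61412495 -0.05941902  0.118     ] (np.float64(-0.8669657641742481), np.float64(0.0022142057773887106), np.float64(-0.20301208151279304)) [np.float64(0.002122383524494775), np.float64(0.0021223835244950713)]
```

View pics/ov_d12.png

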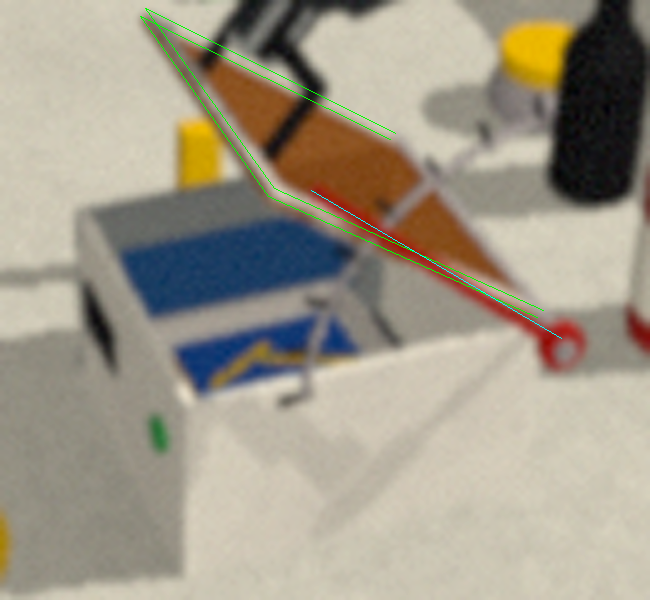

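View pics/ov_s12.png

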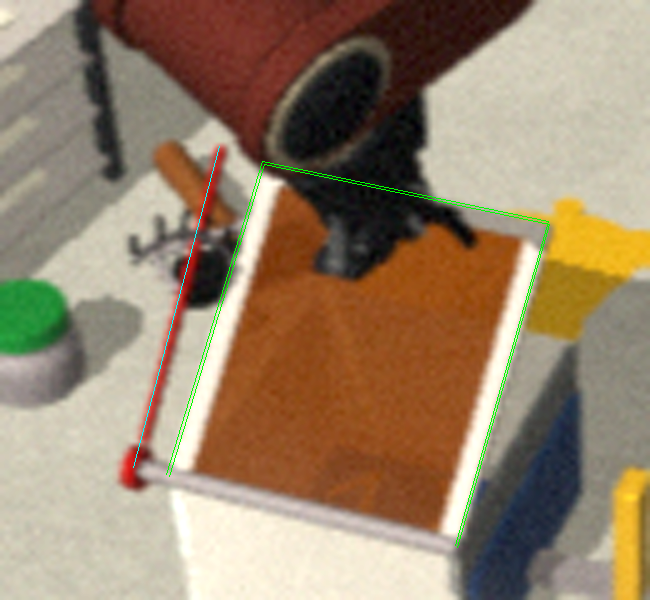

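Emit:
{"method": "arm_command", "body": {
  "steps": [
    [[0,-0.005,0.0009],[-1.6,0,0],0],
    [[0,-0.0101,0.0019],[-3.3,0,0],0],
    [[0,-0.0152,0.003],[-5,0,0],0],
    [[0,-0.0152,0.003],[-5,0,0],0]
  ]
}}

```text
t: 13.75
tool_pos: [0.5115, -0.1508, 0.2548]
tool_rot: [-1.841, 1.573, -0.703]
contact_force: [-5.5, -2.4, 2.8]
opening: 0.0093
```

```bash
python3 st.py
cat > ov.py <<'E'
from cmp import *
k=sys.argv[1];t=float(sys.argv[2])
snap('scene','s'+k);snap('side','d'+k);snap('wrist','w'+k)
for fn,KT,f,cr,off,al in (('s'+k,S,5,(100,220,160,290),0,1.6),('d'+k,D,5,(170,290,230,360),0,1.2)):
    a=cv2.imread(f'pics/{fn}.png')[cr[0]:cr[1],cr[2]:cr[3]];a=cv2.convertScaleAbs(cv2.resize(a,None,fx=f,fy=f,interpolation=cv2.INTER_CUBIC),alpha=al)
    cv2.imwrite(f'pics/raw_{fn}.png',a)
    def ln(A,B,col):
        q=[tuple(int(v) for v in ((c-cr[2])*f,(r-cr[0])*f)) for r,c in (proj(KT,A),proj(KT,B))];cv2.line(a,*q,col,1)
    for o in (-.0025,.0025):
        ln(pt(0,t,-.18,o),pt(.195,t,-.18,o),(0,255,0));ln(pt(.195,t,0,o),pt(.195,t,-.18,o),(0,255,0));ln(pt(0,t,0,o),pt(.195,t,0,o),(0,255,0))
    ln(pt(0,.718,-.202),pt(.195,.718,-.202),(255,255,0))
    cv2.imwrite(f'pics/ov_{fn}.png',a)
E
python3 ov.py 13 .718
```

```text
13.75 [ 0.5115 -0.1508  0.2548] yaw 0.1476 down [-0.664 -0.108 -0.74 ] F [-5.5 -2.4  2.8] T [-0.21  0.63  0.14] 0.0093
tilt 42.29385777755324 bar polar r 0.18202180749368346 flap est 0.7144638658622543
```

View pics/ov_d13.png

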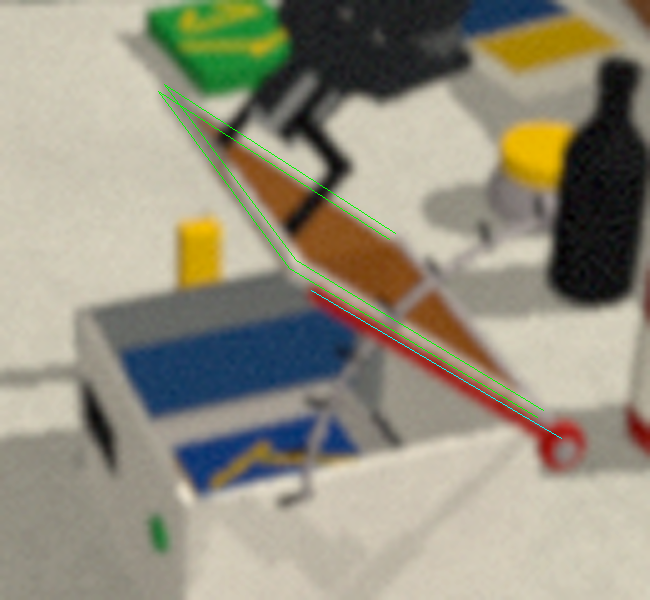

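View pics/ov_s13.png

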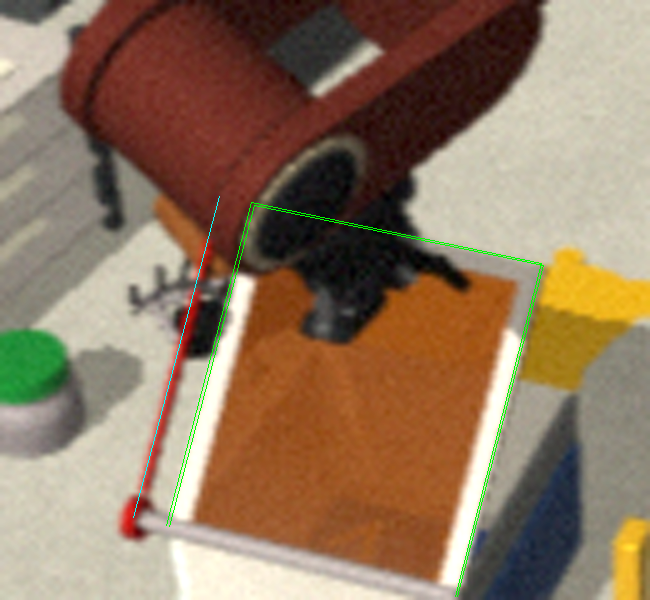

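Run:
```python
import cv2
b=cv2.imread('pics/d13.png')
cv2.imwrite('pics/c19.png',cv2.convertScaleAbs(cv2.resize(b[180:265,255:350],None,fx=8,fy=7,interpolation=cv2.INTER_CUBIC),alpha=1.3))
a=cv2.imread('pics/ov_d13.png')
cv2.imwrite('pics/c20.png',cv2.resize(a[50:475,125:600],None,fx=1.6,fy=1.4,interpolation=cv2.INTER_CUBIC))
```

```text
(no output)
```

View pics/c19.png

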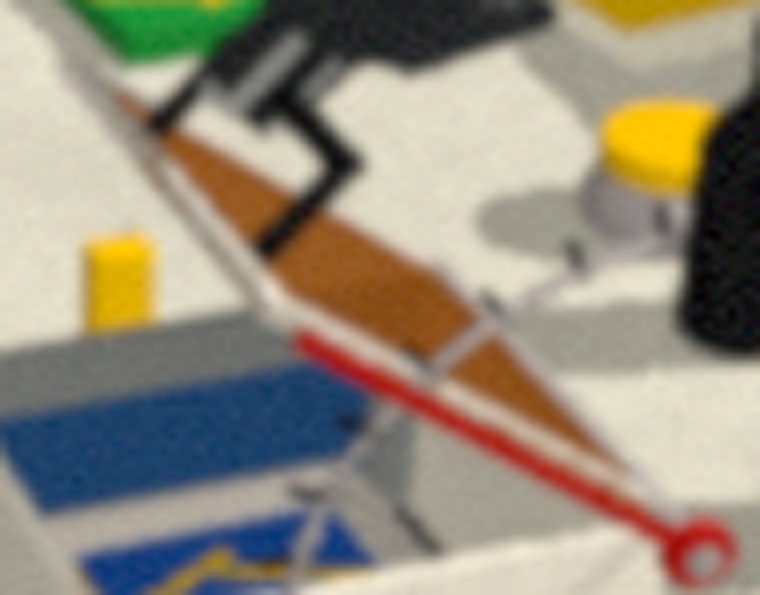

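View pics/c20.png

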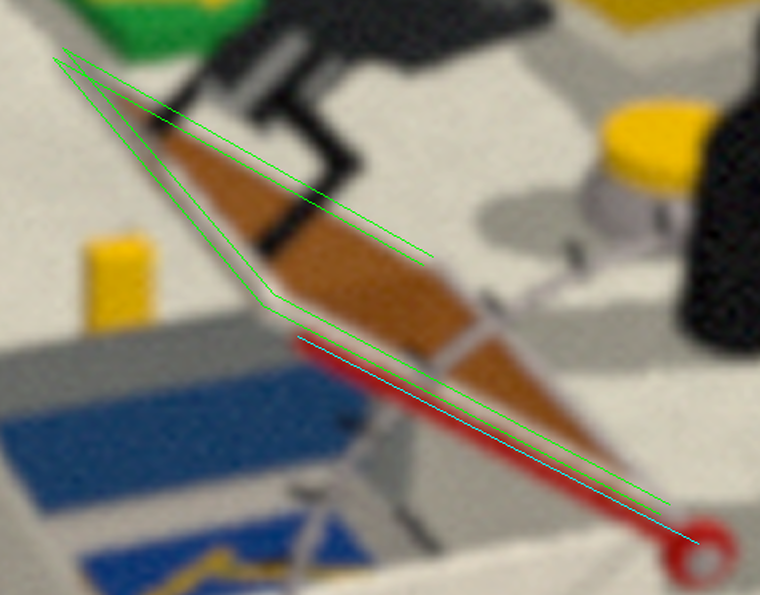

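```bash
cat > slope.py <<'E'
from cmp import *
from scipy.optimize import brentq
k=sys.argv[1]
im=cv2.cvtColor(cv2.imread(f'pics/d{k}.png'),cv2.COLOR_BGR2RGB).astype(float)
Rr,G,B=im[...,0],im[...,1],im[...,2]
c0,c1=298,332
red=np.clip(Rr-2.2*np.maximum(G,B)-10,0,None)
cols=np.arange(c0,c1)
rows=np.arange(420)[:,None]
m=red.copy(); m[:200]=0;m[270:]=0
m=m[:,c0:c1]; rc=(m*rows).sum(0)/m.sum(0)
ok=m.sum(0)>20
pr=np.polyfit(cols[ok],rc[ok],1)
print('red',pr,np.std(rc[ok]-np.polyval(pr,cols[ok])))
# brown lower boundary: G/R ratio rise
sat=(Rr-B)/np.maximum(Rr,1)
br=[]
for c in cols:
    exp=np.polyval(pr,c)
    seg=np.arange(int(exp)-14,int(exp)-1)
    v=sat[seg,c]; i=len(v)-1
    j=None
    for i in range(len(v)-1):
        if v[i]>=.55 and v[i+1]<.55: j=seg[i]+(v[i]-.55)/(v[i]-v[i+1]); break
    br.append(np.nan if j is None else j)
br=np.array(br);g=~np.isnan(br);
for _ in range(3):
    pb=np.polyfit(cols[g],br[g],1); res=br-np.polyval(pb,cols); g=g&(np.abs(res)<1.0)
print('brown',pb,g.sum(),np.std(res[g]), br.round(1))
def slope(t,y,off):
    a=proj(D,pt(.06,t,y,off));b=proj(D,pt(.18,t,y,off)); return (b[0]-a[0])/(b[1]-a[1])
for nm,p,y,off in (('ptr',pr,-.202,0),('flap',pb,-.168,.0025)):
    print(nm,brentq(lambda t:slope(t,y,off)-p[0],.3,1.2))
E
python3 slope.py 13
```

```text
red [ 0.60652423 50.98664925] 0.10965490172115734
brown [ 0.62196706 39.53727644] 25 0.1994473225423859 [225.2 225.6 226.3 226.9 227.6 228.2 228.7 229.2 229.6 230.2 230.3 229.5
 228.5 227.6 226.6 234.2 235.  235.5 236.1 236.6 237.3 238.  238.6 239.2
 239.8 240.5 241.1 241.6 242.3 243.    nan   nan   nan   nan]
ptr 0.7226392722386681
flap 0.7245939438878304
```

Emit:
{"method": "arm_command", "body": {
  "steps": [
    [[0,0,0],[0,0,0],0],
    [[0,0,0],[0,0,0],0],
    [[0,0,0],[0,0,0],0]
  ]
}}

```text
t: 14.2
tool_pos: [0.5112, -0.1508, 0.2546]
tool_rot: [-1.839, 1.571, -0.705]
contact_force: [-3.3, -2.8, 1.2]
opening: 0.0095
```

```bash
python3 st.py; python3 ov.py 14 .718; python3 slope.py 14|tail -2; python3 slope.py 3 2>&1| grep -E "ptr|red"
python3 - <<'E'
import cv2,numpy as np
a=cv2.imread('pics/s14.png');d=cv2.imread('pics/d14.png')
cv2.imwrite('pics/c21.png',cv2.convertScaleAbs(np.hstack([cv2.resize(a,(400,300)),cv2.resize(d,(400,300))]),alpha=1.4))
E
```

```text
14.2 [ 0.5112 -0.1508  0.2546] yaw 0.1477 down [-0.662 -0.108 -0.741] F [-3.3 -2.8  1.2] T [-0.16  0.28  0.05] 0.0095
tilt 42.142285076897835 bar polar r 0.1820567238734087 flap est 0.7121672186628865
ptr 0.7217391867297254
flap 0.7236246373716909
red [ 0.60907961 50.09013538] 0.23351252900533975
ptr 0.723961322759744
```

View pics/c21.png

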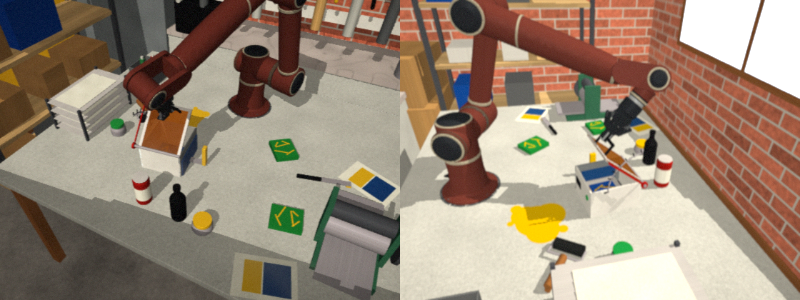

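View pics/w14.png

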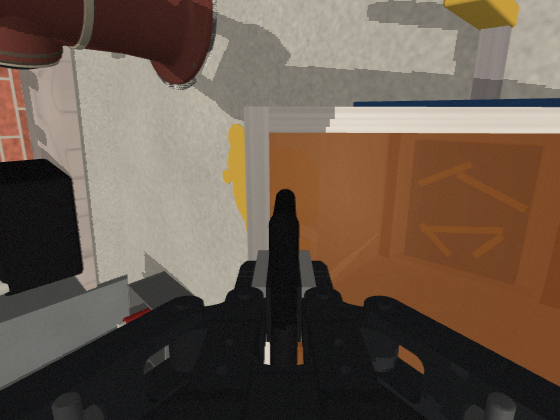

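The bar is still firmly gripped, the pointer hasn't moved, the bystanders are undisturbed, and the block lies in the tray inside the hood. I'll hand the job in.

```bash
python3 -c "
from station import ctrl
print(ctrl.finish_job())"
```

```text
the job is handed in; nothing more can be done
None
```

I slid the tray home into the hood by its yellow post, then lifted the flap by its bar to the pointer. I handed the job in at about 14 s with the gripper still holding the bar.

- **Tray:** after the slide, a wrist picture showed a thin, even line of at most 1 mm between the blue panel and the hood. I nudged the post with shut fingers, and the tray took 35 N without moving. The panel then looked flush, and the block was lying in the tub.
- **Flap against pointer:** from the side camera, the flap stood at 0.724 rad and the pointer at 0.722 rad. The arm's own position gave 0.712 rad for the flap. The 0.01 rad difference is within calibration error.
- **Pointer and bystanders:** the pointer read 0.724 rad before the lift, so it hadn't moved. In the final pictures, the bystanders and green look-alikes looked undisturbed. The arm hid the pointer tip from the scene camera at the end, so only the side camera measured its final angle.
- **Grip reading:** the opening on the bar was about 9.5 mm instead of the expected 12 mm. Pictures showed the bar seated between the pads, and it stayed firm through the lift and hold.

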